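# Swap the battery packs of a backup supply and close it up

## Robot

A 6-joint arm with a two-finger parallel gripper is mounted at the origin on a cart in front of the work surface, level with it; the furniture and walls round the work are solid. World frame = base frame: x ahead of the robot, y to its left, z up, the work surface at z = 0. Lengths are in m, angles in rad, forces in N, time in s.
With the tool pointing down it reaches from about 0.35 to 0.875 m from the base axis. Payload 4.2 kg.
Tool frame: the origin (TCP) lies midway between the tips of the shut fingers; the grasp point (between the pads) lies 19 mm behind it; z points along the fingers, y is the line along which they close (so a half turn about z gives the same grasp; the last joint's range is limited). The gripper opens to 85 mm and grips with 20 to 120 N. Pads are 22 mm wide; open, the fingers measure 114 mm over their backs; the gripper's body (76 mm by 85 mm) begins 54 mm behind the grasp point. The pads swing forward as they close: fully open they stand 13 mm farther back than shut.
Start: joints at [1.399, 0.385, 0.008, 0, -1.194, -0.259], TCP at [0.261, 0.568, 0.231] pointing down, gripper open.
Joint ranges: [-3.14, 3.14], [-1.21, 2.06], [-1.07, 1.41], [-3.16, 2.05], [-2.99, -0.16], [-3.1, 3.1]. Speed limits (rad/s): [2.79, 2.79, 3.14, 3.14, 3.14, 3.14].

## Interface

Orientations are given as [roll, pitch, yaw] about the fixed x, y, z axes, in that order (R = Rz(yaw) Ry(pitch) Rx(roll)).
In Python, from rig import r gives the robot as it stands.
- The arm moves only by the tool play_rows, never from a script. Its argument "plan" is a list that holds one entry, the list of rows, each a list of 6 numbers: the shift along the tool's x, y, z in units of 0.1 m (1.0 is 0.1 m), then the turn, a rotation vector about the tool's x, y, z in units of 45 degrees (1.0 is 45 degrees). A call has 1 to 12 rows; each row is the pose to reach, as a shift and turn from the pose commanded when the call began, along the tool's axes at that moment; what a row does not reach only later rows make up. A row lasts 1/12 s, in which the tool goes at most 41.7 mm and 7.16 degrees, less where a joint would pass 70% of its speed; a pose out of reach is approached as far as the arm can. A call with a number of a shift or a turn outside -1 to 1 is refused whole. A call with a gripper value outside its range is refused whole. "gripper" is the opening, from -1 (shut) to 1 (fully open), set as the call begins (left out, the last holds). The fingers move at their own pace and stop on an object; "newtons" is the grip in N (left out, the last holds). Time passes only in rows, so rows that repeat a pose let the fingers close. It gives the time, the measured TCP pose, the force, the opening and the grip force at its end, in the units of the state.
- r.sense(): the state, without advancing time (a new reading comes with each control period).
- r.grab_frame(name): name is "scene" or "top" or "wrist"; returns a dict with "image" (420x560x3 uint8, red, green, blue), "vertical_fov" (degrees; the focal length in pixels is half the picture's height over the tangent of half this angle, whatever the lens; pixels are square), "cx", "cy" (the principal point, pixels), "xyz" and "rotation" of the camera in the world. Camera axes: x right, y down, z forward; pixel columns grow to the right and rows downward; lengths in m; the calibration is good to about 2 mm. A picture is of the moment at which its call begins. There is no depth.
- r.close_job(): hands the job in; it is judged then, once.
Trained networks look in a picture, given as the dict that the camera call returned (one of the last four; its "shot" number tells which), for a name from the list of things; names that differ only in an ending like _2 or _b are one class to them, and where a whole thing is asked for, a point or a joint stands for the part that bears it (a point fixed in the world has none). Each returns a list of dicts, best first, with "conf" (0 to 1); they miss things now and then, are a little off and sometimes report something else, mostly with a low value. They report only what shows in the picture. A call takes as long as a camera call.
- r.silhouettes(name, picture): "region" (420x560 bool, what is visible of it) and "extent" ([left, top, right, bottom] in pixels, round what is visible of it).
The state is a dict: "clock": time; "qpos": joint angles; "joint_vel": joint speeds; "tau": joint torques, N m; "position": TCP position; "ee_rot": TCP orientation; "ft_force": force on the tool from outside, world axes, zero at the start; "torque": the same for the moment, N m; "finger_gap": opening from 0.0 (shut) to 1.0 (fully open); "grasp_force": force on a finger pad.
Only numpy, scipy, OpenCV 4.12 (cv2) and the standard library are available. Lean on these libraries where they do the work, as an engineer would, in place of code of your own. Each camera call takes 0.05 s, during which the arm holds its last target. There are 200 camera calls.

## Task

Change the battery packs in the backup supply: turn the isolator behind its box off (handle pointing to the right), only then take the cover off and lay it aside, stand the spent packs from the box upright in the return tray and the fresh packs from the mat upright in the bays, each right down on the floor of the box. Then set the cover back over the rim so it sits fully down and level all round, and last turn the isolator on (handle pointing straight back, away from the box). Leave the pliers, the tape and the stubby screwdriver where they lie.

Things in the scene. Friction and masses are not known exactly. Their poses are not given: they have to be found in the camera images.
- unit: backup supply, fixed: base plate 196 (x) x 158 (y) x 6 mm with an open-topped grey battery box and, behind it, the isolator housing (62 x 62 mm, 112 high, centre at x = +100, y = -20 mm). Origin: under the box's centre, on the mat; x away from the robot, y to the left (yaw within 0.11).
- box_floor (a point): centre of the box's inner floor, 10 mm above the unit's origin, axes as the unit. On it three bays side by side, centres at y = +49, 0, -49 mm, each 70 (x) x 45 (y) mm; dividers between them 4 mm thick, 66 mm tall
- box_rim (a point): centre of the box's mouth, in the plane of the rim, 124 mm above the unit's origin; axes as the unit. The box is 78 (x) x 151 (y) mm outside, walls 4 mm
- isolator (a joint): angle of the isolator handle about a vertical axis: 0 = on, it points along the unit's +x (back, away from the box); 1.57 = off, along the unit's -y (right). An over-centre spring snaps it to the nearer end from half way (0.785); pushing it over takes about 0.2 N m, 5 N at 40 mm from the axis
- isolator_axis (a point): point on the isolator's axis at mid-height of the handle, 133 mm above the unit's origin; axes as the unit. The black handle bar is 14 mm wide, 22 mm tall (122 to 144 mm above the unit's origin) and reaches 60 mm out from the axis, 18 mm the other way; push it sideways with closed fingers, or pinch it
- isolator_tip (a point): point in the handle, 52 mm out from the axis, at its mid-height
- cover: loose grey steel cover, 0.35 kg, 91 (x) x 164 (y) mm, lying on the box at the start, axes along the unit's (either way round will do). Its 14 mm deep skirt goes over the outside of the rim, 3.5 mm play each side. Origin: centre of the skirt's lower edge. On top a black bar grip, 14 mm thick in x, 70 mm long in y, 18 to 48 mm above the origin: close the fingers along x
- cover_seat (a point): centre of the underside of the cover's 4 mm plate, 14 mm above the cover's origin; coincides with box_rim when seated. While the box is open there is room for the cover on the mat to the left of the unit, long side along x: world x 0.41 to 0.58, y 0.085 to 0.18 is clear (cartons overhang beyond y = 0.21)
- tray: return tray, fixed: open grey plastic tray on the mat, 80 (x) x 96 (y) mm, walls 3 mm thick and 34 mm high; two packs fit side by side, their x along its x, centres at y = +22 and -22 mm. Origin: centre of the underside. Its y axis lies roughly along the robot's -x
- tray_floor (a point): centre of the tray's inner floor, 3 mm above its origin; axes as the tray
- fresh_a: fresh pack, on the mat in front of the unit at the start; two or three of fresh_a, b, c are there (None: absent). All packs are alike: grey body 60 (x) x 36 (y) x 76 mm tall; on top a black grip 12 mm thick in x, 30 wide in y, 32 tall (108 mm in all); 0.35 kg, bottom-heavy. Origin: centre of the underside. Close the fingers on the grip along x.
- fresh_b: fresh pack, on the mat in front of the unit at the start; two or three of fresh_a, b, c are there (None: absent). All packs are alike: grey body 60 (x) x 36 (y) x 76 mm tall; on top a black grip 12 mm thick in x, 30 wide in y, 32 tall (108 mm in all); 0.35 kg, bottom-heavy. Origin: centre of the underside. Close the fingers on the grip along x.
- fresh_c: fresh pack, on the mat in front of the unit at the start; two or three of fresh_a, b, c are there (None: absent). All packs are alike: grey body 60 (x) x 36 (y) x 76 mm tall; on top a black grip 12 mm thick in x, 30 wide in y, 32 tall (108 mm in all); 0.35 kg, bottom-heavy. Origin: centre of the underside. Close the fingers on the grip along x.
- spent_a: spent pack, in the left bay (y = +49 mm) at the start; two of spent_a, b, c are there (None: absent). All packs are alike: grey body 60 (x) x 36 (y) x 76 mm tall; on top a black grip 12 mm thick in x, 30 wide in y, 32 tall (108 mm in all); 0.35 kg, bottom-heavy. Origin: centre of the underside. Close the fingers on the grip along x.
- spent_b: spent pack, in the middle bay (y = +0 mm) at the start; two of spent_a, b, c are there (None: absent). All packs are alike: grey body 60 (x) x 36 (y) x 76 mm tall; on top a black grip 12 mm thick in x, 30 wide in y, 32 tall (108 mm in all); 0.35 kg, bottom-heavy. Origin: centre of the underside. Close the fingers on the grip along x.
- spent_c: spent pack, in the right bay (y = -49 mm) at the start; two of spent_a, b, c are there (None: absent). All packs are alike: grey body 60 (x) x 36 (y) x 76 mm tall; on top a black grip 12 mm thick in x, 30 wide in y, 32 tall (108 mm in all); 0.35 kg, bottom-heavy. Origin: centre of the underside. Close the fingers on the grip along x.
- pliers: bystander: combination pliers, 162 mm long, lying behind the unit; leave them alone
- tape_roll: bystander: roll of black tape, 62 mm across, lying behind the unit; leave it alone
- stubby_driver: bystander: stubby screwdriver with an amber handle, 88 mm long, near the front edge on the left; leave it alone

How it is judged:
On the way, in this order (a step that is already met when the one before it is completed fails the run):
1. the isolator is off (value of joint isolator above 1.45 rad and horizontal distance between cover_seat and box_rim below 0.007 m and z of cover_seat in the frame of box_rim between -0.003 and 0.0025 m), for 0.2 s.
2. with the isolator off, every spent pack stands in the return tray and every fresh pack stands in a bay, down on the floor (value of joint isolator above 1.45 rad and x of fresh_a in the frame of box_floor between -0.012 and 0.012 m and y of fresh_a in the frame of box_floor between -0.06 and 0.06 m and z of fresh_a in the frame of box_floor between -0.004 and 0.005 m and angle between each of fresh_a, fresh_b, fresh_c's own z axis and vertical below 0.08 rad and x of fresh_b in the frame of box_floor between -0.012 and 0.012 m and y of fresh_b in the frame of box_floor between -0.06 and 0.06 m and z of fresh_b in the frame of box_floor between -0.004 and 0.005 m and x of fresh_c in the frame of box_floor between -0.012 and 0.012 m and y of fresh_c in the frame of box_floor between -0.06 and 0.06 m and z of fresh_c in the frame of box_floor between -0.004 and 0.005 m and x of spent_a in the frame of tray_floor between -0.04 and 0.04 m and y of spent_a in the frame of tray_floor between -0.045 and 0.045 m and z of spent_a in the frame of tray_floor between -0.005 and 0.008 m and angle between each of spent_a, spent_b, spent_c's own z axis and vertical below 0.15 rad and x of spent_b in the frame of tray_floor between -0.04 and 0.04 m and y of spent_b in the frame of tray_floor between -0.045 and 0.045 m and z of spent_b in the frame of tray_floor between -0.005 and 0.008 m and x of spent_c in the frame of tray_floor between -0.04 and 0.04 m and y of spent_c in the frame of tray_floor between -0.045 and 0.045 m and z of spent_c in the frame of tray_floor between -0.005 and 0.008 m), for 0.2 s.
3. with the isolator still off, the cover is seated level on the rim (all of step 1 and angle between cover's own z axis and vertical below 0.03 rad and angle between the x axis of cover and the x axis of unit, either way round below 0.09 rad), for 0.3 s.
4. the isolator is on (value of joint isolator below 0.12 rad and horizontal distance between cover_seat and box_rim below 0.007 m and z of cover_seat in the frame of box_rim between -0.003 and 0.0025 m and angle between cover's own z axis and vertical below 0.03 rad and angle between the x axis of cover and the x axis of unit, either way round below 0.09 rad), for 0.2 s.
At the end, for the whole second after the job is handed in: fresh packs upright in bays, within 5 mm of the floor; spent packs upright in the tray, within 8 mm of its floor; cover centred on the rim within 7 mm, down within 2.5 mm, level within 0.03 rad, turned under 0.09 rad; isolator below 0.12 rad (all of step 4 and x of fresh_a in the frame of box_floor between -0.012 and 0.012 m and y of fresh_a in the frame of box_floor between -0.06 and 0.06 m and z of fresh_a in the frame of box_floor between -0.004 and 0.005 m and angle between each of fresh_a, fresh_b, fresh_c's own z axis and vertical below 0.08 rad and x of fresh_b in the frame of box_floor between -0.012 and 0.012 m and y of fresh_b in the frame of box_floor between -0.06 and 0.06 m and z of fresh_b in the frame of box_floor between -0.004 and 0.005 m and x of fresh_c in the frame of box_floor between -0.012 and 0.012 m and y of fresh_c in the frame of box_floor between -0.06 and 0.06 m and z of fresh_c in the frame of box_floor between -0.004 and 0.005 m and x of spent_a in the frame of tray_floor between -0.04 and 0.04 m and y of spent_a in the frame of tray_floor between -0.045 and 0.045 m and z of spent_a in the frame of tray_floor between -0.005 and 0.008 m and angle between each of spent_a, spent_b, spent_c's own z axis and vertical below 0.15 rad and x of spent_b in the frame of tray_floor between -0.04 and 0.04 m and y of spent_b in the frame of tray_floor between -0.045 and 0.045 m and z of spent_b in the frame of tray_floor between -0.005 and 0.008 m and x of spent_c in the frame of tray_floor between -0.04 and 0.04 m and y of spent_c in the frame of tray_floor between -0.045 and 0.045 m and z of spent_c in the frame of tray_floor between -0.005 and 0.008 m); the robot touches nothing.
It fails at once if the cover is off the box while the isolator is on (value of joint isolator below 0.7 rad and (z of cover_seat in the frame of box_rim above 0.03 m or horizontal distance between cover_seat and box_rim above 0.03 m)).
It fails at once if the pliers, the tape or the stubby screwdriver is shifted more than 30 mm (distance of any of pliers, tape_roll, stubby_driver from where it was at the start of the episode above 0.03 m).
Of spent_a, spent_b, spent_c only 2 to 2 are there at a start; the rules pass over those that are not, and their reading is None.
Of fresh_a, fresh_b, fresh_c only 2 to 3 are there at a start; the rules pass over those that are not, and their reading is None.
At some moment in a run one of fresh_a, fresh_b, fresh_c may be knocked a few centimetres aside while the robot is not near it.
It also fails if it takes over 192 s, if anything falls off the work surface, if the arm or the gripper's body presses on something with over 40 N, if the wrist force passes 120 N, or if a joint passes its speed limit or range.

## Working session

There is one attempt and no reset: what is moved stays moved. The work goes in short steps, Python scripts to look and compute and a tool call to move; the robot and the scene stay as the last step left them, time stands still between calls to the robot, and variables do not carry over. Pictures are saved under pics/ and viewed, at most 15 in all, crops included, and the job is handed in when it is done.

Besides the shell and the picture viewer there is one more tool, called after "Call:" as name(argument=value, ...) on one line, values as JSON. play_rows: Moves the arm, as the interface text tells. Its arguments: {"type":"object","properties":{"plan":{"type":"array"},"gripper":{"type":"number"},"newtons":{"type":"number"}},"required":["plan"]}

```bash
ls; mkdir -p pics; python3 - <<'E'
from rig import r
import cv2,numpy as np
print(r.sense())
for n in ["scene","top"]:
    p=r.grab_frame(n); cv2.imwrite(f"pics/{n}0.png",p["image"][:,:,::-1]); print(n,p["vertical_fov"],p["cx"],p["cy"],p["xyz"],np.array(p["rotation"]).round(4).tolist(),p["shot"])
    for k in ["unit","cover","tray","fresh_a","spent_a","isolator","isolator_tip"]:
        try:
            for d in r.silhouettes(k,p): 
                ys,xs=np.nonzero(d["region"]); print(k,round(d["conf"],2),d["extent"],xs.mean().round(1),ys.mean().round(1))
        except Exception as e: print(k,e)
E
```

```text
pics
{'clock': 0.0, 'qpos': array([ 1.39858375e+00,  3.85551154e-01,  6.64332615e-03, -5.34787772e-04,
       -1.19399180e+00, -2.58590335e-01]), 'joint_vel': array([ 0.00015916, -0.00032482,  0.00081289, -0.0029008 , -0.00091412,
        0.00165951]), 'tau': array([ 2.29902862e-04, -3.92286658e+01,  1.88393962e+01,  4.18612674e+00,
       -4.66674988e-03,  1.98013637e-06]), 'position': array([0.26073607, 0.56737774, 0.23022638]), 'ee_rot': array([ 3.13943218e+00, -5.75285555e-05, -4.31000148e-01]), 'ft_force': array([0.18959675, 0.12468097, 0.43734781]), 'torque': array([-0.02433168, -0.01705403, -0.03253247]), 'grasp_force': 0.0, 'finger_gap': 0.9969866416432187}
scene 52.37316289986235 282.8953397196391 207.86304985567457 [ 1.23208597 -0.41370232  0.64553688] [-2.2171, -0.0148, 1.041] 1
unit 0.66 [229.9, 197.9, 326.7, 278.3] 274.3 237.2
cover 0.74 [223.1, 166.9, 308.2, 214.0] 264.2 189.0
fresh_a 0.95 [202.0, 172.7, 226.9, 217.1] 213.6 195.8
fresh_a 0.53 [226.0, 192.5, 329.9, 280.0] 274.3 237.4
fresh_a 0.48 [258.2, 155.0, 275.5, 174.5] 267.6 164.6
isolator 0.67 [270.9, 199.5, 298.2
[... 211 characters left out ...]
82350931 286.8310355170796 209.82693680260698 [ 0.46380436 -0.02180104  1.03087463] [-3.0099, -0.0186, -1.5872] 2
unit 0.96 [258.4, 151.3, 323.4, 250.2] 291.8 191.1
cover 0.91 [256.9, 200.7, 331.1, 247.7] 291.4 222.5
cover 0.44 [258.4, 152.2, 322.0, 249.2] 291.2 190.3
tray 0.79 [355.8, 266.8, 402.7, 300.4] 377.9 281.7
tray 0.41 [294.3, 148.4, 307.3, 185.1] 301.7 170.1
fresh_a 0.62 [313.7, 268.0, 333.2, 294.3] 322.7 280.1
fresh_a 0.61 [245.3, 266.5, 268.8, 297.9] 256.6 281.8
fresh_a 0.57 [251.5, 200.8, 329.3, 244.4] 291.9 222.9
fresh_a 0.23 [294.3, 151.1, 309.6, 183.4] 301.4 171.2
isolator 0.52 [294.6, 149.8, 306.4, 184.4] 301.1 171.1
isolator_tip 0.53 [293.6, 151.0, 308.9, 183.8] 301.4 170.6
```

```bash
python3 - <<'E'
import cv2
t=cv2.imread("pics/top0.png")[130:330,190:450]; s=cv2.imread("pics/scene0.png")[110:310,130:390]
cv2.imwrite("pics/t1.png",cv2.resize(t,None,fx=3,fy=3,interpolation=cv2.INTER_CUBIC))
cv2.imwrite("pics/s1.png",cv2.resize(s,None,fx=3,fy=3,interpolation=cv2.INTER_CUBIC))
E
```

```text
(no output)
```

View pics/t1.png

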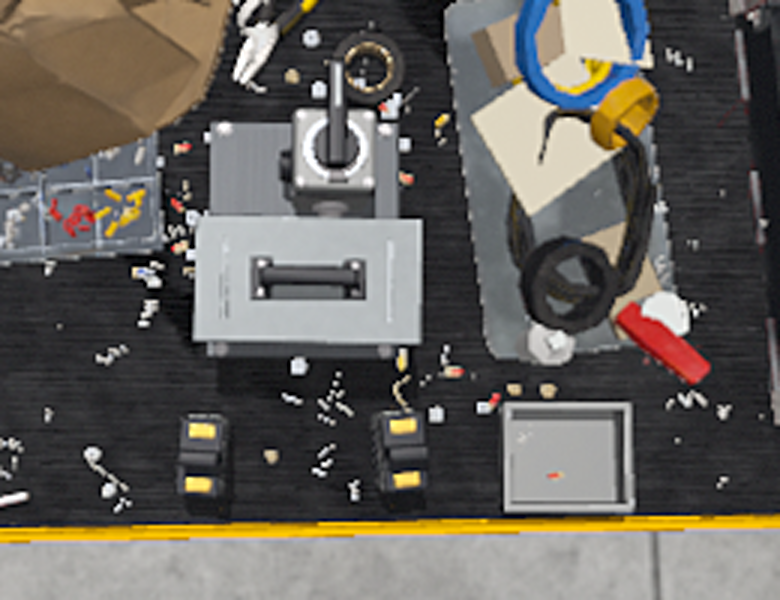

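View pics/s1.png

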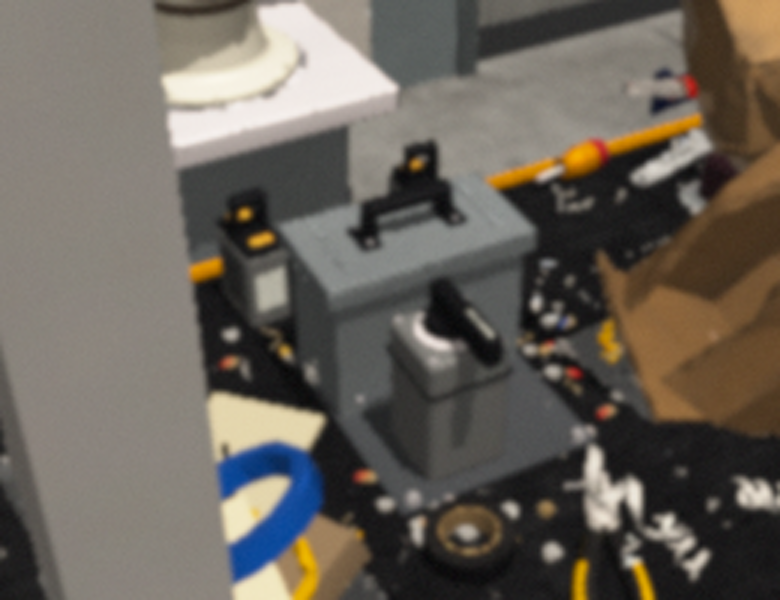

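```bash
cat > h.py <<'E'
import numpy as np, cv2
from scipy.spatial.transform import Rotation as R
from rig import r
def cam(p):
    f=210/np.tan(np.radians(p["vertical_fov"])/2); return f,R.from_euler("xyz",p["rotation"]).as_matrix(),np.array(p["xyz"])
def ray(p,uv,z):
    f,M,c=cam(p); uv=np.atleast_2d(uv).astype(float)
    d=np.c_[(uv[:,0]-p["cx"])/f,(uv[:,1]-p["cy"])/f,np.ones(len(uv))]@M.T
    return c+d*((z-c[2])/d[:,2])[:,None]
def proj(p,X):
    f,M,c=cam(p); q=(np.atleast_2d(X)-c)@M; return np.c_[q[:,0]/q[:,2]*f+p["cx"],q[:,1]/q[:,2]*f+p["cy"]]
def U(pose,q):  # unit/planar frame (x,y,yaw) -> world
    x,y,a=pose; q=np.asarray(q,float); o=q.copy(); c,s=np.cos(a),np.sin(a)
    o[...,0]=x+c*q[...,0]-s*q[...,1]; o[...,1]=y+s*q[...,0]+c*q[...,1]; return o
def go(xyz,yaw):
    s=r.sense(); M=R.from_euler("xyz",s["ee_rot"]); T=R.from_euler("xyz",[np.pi,0,yaw])
    d=M.inv().apply(np.array(xyz)-s["position"])/0.1; w=(M.inv()*T).as_rotvec()/(np.pi/4)
    print("go",np.round(d,3),np.round(w,3))
E
python3 - <<'E'
from h import *
p=r.grab_frame("top")
o=lambda a:np.array(a)/3+[190,130]-0.33
for n,z,a in [("cover",.128,[(196,217),(420,219),(422,343),(193,342)]),("tray",.034,[(503,403),(633,403),(635,511),(503,512)]),
 ("f1",.076,[(202,431),(198,485)]),("f2",.076,[(403,425),(407,480)]),("iso",.144,[(336,148),(336,62)])]:
    X=ray(p,o(a),z); print(n,X.round(4).tolist(),X.mean(0).round(4),np.linalg.norm(np.diff(X,axis=0),axis=1).round(3))
E
```

```text
cover [[0.6014, 0.0287, 0.128], [0.5977, -0.1348, 0.128], [0.5072, -0.1335, 0.128], [0.5105, 0.0315, 0.128]] [ 0.5542 -0.052   0.128 ] [0.164 0.09  0.165]
tray [[0.4633, -0.2081, 0.034], [0.4616, -0.3116, 0.034], [0.3776, -0.3088, 0.034], [0.3787, -0.2048, 0.034]] [ 0.4203 -0.2583  0.034 ] [0.104 0.084 0.104]
f1 [[0.4461, 0.0282, 0.076], [0.4062, 0.0314, 0.076]] [0.4262 0.0298 0.076 ] [0.04]
f2 [[0.4481, -0.1237, 0.076], [0.4071, -0.1256, 0.076]] [ 0.4276 -0.1246  0.076 ] [0.041]
iso [[0.648, -0.0735, 0.144], [0.7119, -0.0749, 0.144]] [ 0.6799 -0.0742  0.144 ] [0.064]
```

View pics/scene0.png

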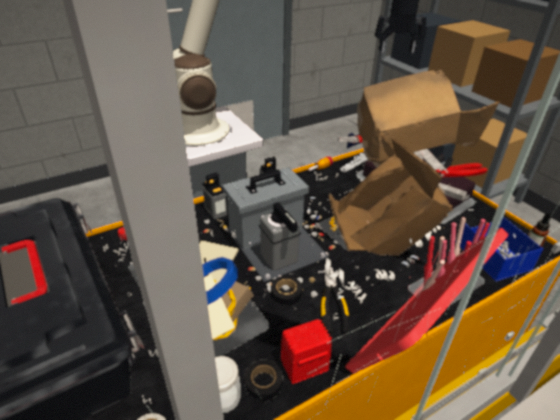

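```bash
python3 - <<'E'
from h import *
go([0.34,0.30,0.36],-1.0)
go([0.50,-0.05,0.36],-1.593)
E
```

```text
go [ 1.837  2.104 -1.287] [-0.     0.     0.725]
go [ 4.752  4.616 -1.287] [-0.    0.    1.48]
```

Call:
play_rows(plan=[[[0,0,-0.9,0,0,0],[0,0,-0.9,0,0,0],[0,0,-0.9,0,0,0],[0,0,-0.9,0,0,0]]], gripper=-1)

```text
clock: 1.18
position: [0.2616, 0.5695, 0.3263]
ee_rot: [-3.132, 0.001, -0.431]
ft_force: [0.7, 0.4, -0.7]
finger_gap: 0.456
grasp_force: 0.0
```

Call:
play_rows(plan=[[[0.9,1,-0.9,0,0,0],[0.9,1,-0.9,0,0,0],[0.9,1,-0.9,0,0,0],[0.9,1,-0.9,0,0,0],[0.9,1,-0.9,0,0,0],[0.9,1,-0.9,0,0,0]]])

```text
clock: 1.68
position: [0.3014, 0.4383, 0.413]
ee_rot: [-3.138, 0.001, -0.433]
ft_force: [-0.4, 0.6, -0.5]
finger_gap: -0.006
grasp_force: 0.0
```

Call:
play_rows(plan=[[[0.9,1,0,0,0,0],[0.9,1,0,0,0,0],[0.9,1,0,0,0,0],[0.9,1,0,0,0,0],[0.9,1,0,0,0,0]]])

```text
clock: 2.1
position: [0.3411, 0.3092, 0.4104]
ee_rot: [3.14, 0.001, -0.433]
ft_force: [0.3, 0.4, -0.2]
finger_gap: 0.001
grasp_force: 0.0
```

Call:
play_rows(plan=[[[1,0.8,0,0,0,0],[1,0.8,0,0,0,0],[1,0.8,0,0,0,0],[1,0.8,0,0,0,0],[1,0.8,0,0,0,0]]])

```text
clock: 2.52
position: [0.3991, 0.1962, 0.4099]
ee_rot: [3.14, 0.001, -0.434]
ft_force: [-0.3, -0.4, 0.3]
finger_gap: -0.002
grasp_force: 0.0
```

Call:
play_rows(plan=[[[1,0.8,0,0,0,0],[1,0.8,0,0,0,0],[1,0.8,0,0,0,0],[1,0.8,0,0,0,0],[1,0.8,0,0,0,0]]])

```text
clock: 2.93
position: [0.4567, 0.0823, 0.4097]
ee_rot: [3.14, 0.002, -0.433]
ft_force: [0.2, 0.5, -0.3]
finger_gap: 0.0
grasp_force: 0.0
```

Call:
play_rows(plan=[[[0.8,0.8,0.5,0,0,1],[0.8,0.8,0.5,0,0,1],[0.8,0.8,0.5,0,0,1],[0.8,0.8,0.5,0,0,1],[0.8,0.8,0.5,0,0,1],[0.8,0.8,0.5,0,0,1],[0.8,0.8,0.5,0,0,1],[0.8,0.8,0.5,0,0,1],[0.8,0.8,0.5,0,0,1]]])

```text
clock: 3.68
position: [0.4954, -0.0219, 0.3607]
ee_rot: [3.141, 0.001, -1.212]
ft_force: [0.0, 0.7, 0.5]
finger_gap: -0.002
grasp_force: 0.0
```

```bash
python3 - <<'E'
from h import *
print(r.sense()["position"],r.sense()["ee_rot"])
p=r.grab_frame("wrist"); cv2.imwrite("pics/w1.png",p["image"][:,:,::-1]); print(p["xyz"],p["rotation"],p["vertical_fov"])
P=(.5542,-.052,-.022)
print(proj(p,U(P,[[45.5e-3,82e-3,.128],[45.5e-3,-82e-3,.128],[-45.5e-3,-82e-3,.128],[-45.5e-3,82e-3,.128],[.1,-.02,.144],[.16,-.02,.144]])).round(0))
go(U(P,[.148,.022,.2]),-1.593)
E
```

```text
[ 0.49539382 -0.02190237  0.36071215] [ 3.14075348e+00  5.03459576e-04 -1.21197286e+00]
[ 0.52309407 -0.09863258  0.50237327] [ 2.82119428e+00 -7.03373953e-04 -2.78299155e+00] 66.64976249952608
[[180. 180.]
 [224.  39.]
 [304.  74.]
 [251. 207.]
 [153.  76.]
 [ 96.  53.]]
go [ 0.831 -1.903  1.607] [0.001 0.    0.485]
```

View pics/w1.png

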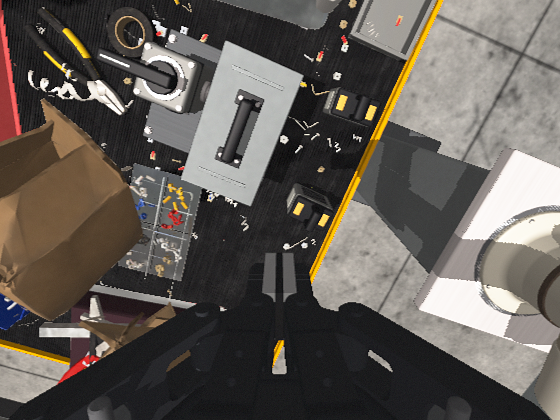

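Call:
play_rows(plan=[[[0.4,-0.95,0.6,0,0,0.485],[0.4,-0.95,0.6,0,0,0.485],[0.4,-0.95,0.6,0,0,0.485],[0.4,-0.95,0.6,0,0,0.485],[0.4,-0.95,0.6,0,0,0.485],[0.4,-0.95,0.6,0,0,0.485]]])

```text
clock: 4.23
position: [0.5982, -0.028, 0.3013]
ee_rot: [3.141, -0.001, -1.595]
ft_force: [-0.2, -0.0, 0.2]
finger_gap: 0.002
grasp_force: 0.0
```

```bash
python3 - <<'E'
from h import *
P=(.5542,-.052,-.022)
print(r.sense()["position"],r.sense()["ee_rot"])
go(U(P,[.145,.012,.2]),-1.593)
go(U(P,[.145,.012,.13]),-1.593)
E
```

```text
[ 0.59820634 -0.02795624  0.30127658] [ 3.14113620e+00 -5.20281534e-04 -1.59471518e+00]
go [ 0.128 -1.016  1.012] [ 0.001 -0.001 -0.002]
go [ 0.127 -1.016  1.712] [ 0.001 -0.001 -0.002]
```

Call:
play_rows(plan=[[[0.1,-1,0.5,0,0,0],[0.1,-1,0.85,0,0,0],[0.1,-1,0.85,0,0,0],[0.1,-1,0.85,0,0,0],[0.1,-1,0.85,0,0,0],[0.1,-1,0.85,0,0,0]]])

```text
clock: 4.73
position: [0.6977, -0.041, 0.2183]
ee_rot: [-3.14, -0.0, -1.596]
ft_force: [-0.3, -0.1, 0.9]
finger_gap: -0.0
grasp_force: 0.0
```

Call:
play_rows(plan=[[[0,0,0.4,0,0,0],[0,0,0.7,0,0,0],[0,0,0.86,0,0,0],[0,0,0.86,0,0,0],[0,0,0.86,0,0,0]]])

```text
clock: 5.15
position: [0.6982, -0.0409, 0.1337]
ee_rot: [-3.138, -0.0, -1.596]
ft_force: [1.1, 0.1, 0.8]
finger_gap: 0.0
grasp_force: 0.0
```

Call:
play_rows(plan=[[[0.1,0,0,0,0,0],[0.2,0,0,0,0,0],[0.3,0,0,0,0,0],[0.4,0,0,0,0,0],[0.5,0.01,0,0,0,0],[0.6,0.03,0,0,0,0],[0.7,0.12,0,0,0,0],[0.76,0.2,0,0,0,0],[0.76,0.2,0,0,0,0],[0.76,0.2,0,0,0,0]]])

```text
clock: 5.98
position: [0.675, -0.1174, 0.1306]
ee_rot: [3.141, -0.0, -1.598]
ft_force: [-0.3, 0.3, -0.2]
finger_gap: 0.001
grasp_force: 0.0
```

```bash
python3 - <<'E'
from h import *
s=r.sense();print(s["position"],s["ft_force"])
p=r.grab_frame("top"); q=r.grab_frame("scene")
a=cv2.resize(p["image"][110:260,230:380],None,fx=2.6,fy=2.6);b=cv2.resize(q["image"][150:300,200:350],None,fx=2.6,fy=2.6)
cv2.imwrite("pics/iso.png",np.hstack([a,b])[:,:,::-1])
E
```

```text
[ 0.67497037 -0.11741775  0.13057488] [-0.27013474  0.27812187 -0.20254717]
```

View pics/iso.png

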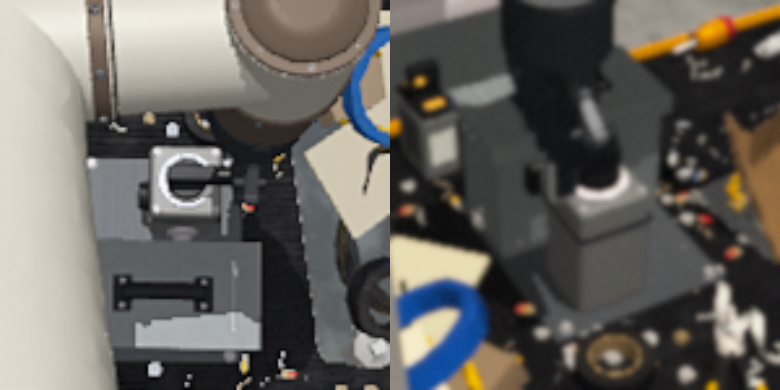

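Call:
play_rows(plan=[[[0,-0.05,-0.3,0,0,0],[0,-0.05,-0.6,0,0,0],[0,-0.05,-0.8,0,0,0],[0,-0.05,-0.8,0,0,0],[0,-0.05,-0.8,0,0,0]]], gripper=0.2)

```text
clock: 6.5
position: [0.6815, -0.1162, 0.2119]
ee_rot: [-3.139, 0.0, -1.596]
ft_force: [-0.0, -0.1, -1.3]
finger_gap: 0.6
grasp_force: 0.0
```

```bash
python3 - <<'E'
from h import *
P=(.5542,-.052,-.022)
go(U(P,[0,0,.19]),-1.593)
E
```

```text
go [-0.609  1.29   0.216] [-0.004  0.    -0.004]
```

Call:
play_rows(plan=[[[-0.3,0.65,0,0,0,0],[-0.3,0.65,0,0,0,0],[-0.3,0.65,0,0,0,0],[-0.3,0.65,0,0,0,0]]])

```text
clock: 6.83
position: [0.6151, -0.0843, 0.2095]
ee_rot: [3.139, -0.0, -1.595]
ft_force: [0.1, -0.0, 0.2]
finger_gap: 0.6
grasp_force: 0.0
```

Call:
play_rows(plan=[[[-0.31,0.64,0,0,0,0],[-0.31,0.64,0,0,0,0],[-0.31,0.64,0,0,0,0],[-0.31,0.64,0,0,0,0],[-0.31,0.64,0,0,0,0]]])

```text
clock: 7.25
position: [0.5546, -0.0524, 0.2103]
ee_rot: [-3.141, -0.0, -1.597]
ft_force: [0.8, -1.0, 0.7]
finger_gap: 0.601
grasp_force: 0.0
```

```bash
python3 - <<'E'
from h import *
P=(.5542,-.052,-.022)
s=r.sense();print(s["position"],s["ee_rot"])
p=r.grab_frame("wrist"); im=p["image"].copy()
C=U(P,[[a*.0455,b*.082,.128] for a,b in [(1,1),(1,-1),(-1,-1),(-1,1)]]); 
print(proj(p,C).round(1).tolist())
G=U(P,[[a*.007,b*.035,.158] for a,b in [(1,1),(1,-1),(-1,-1),(-1,1)]])
for X in (C,G): cv2.polylines(im,[proj(p,X).round().astype(int)],True,(255,0,0),1)
cv2.imwrite("pics/w2.png",im[:,:,::-1])
go(U(P,[0,0,.134]),-1.593)
E
```

```text
[ 0.55459444 -0.05237011  0.21029797] [-3.14087569e+00 -2.36757512e-04 -1.59675570e+00]
[[224.0, 309.1], [209.7, 100.5], [346.3, 99.9], [334.0, 308.7]]
go [-0.006  0.006  0.762] [-0.001 -0.    -0.005]
```

View pics/w2.png

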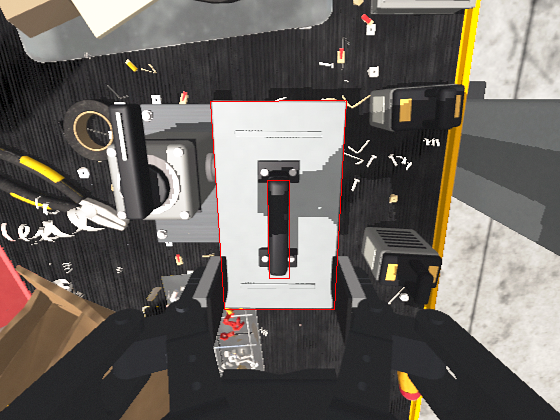

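Call:
play_rows(plan=[[[0,0,0.3,0,0,0],[0,0,0.6,0,0,0],[0,0,0.77,0,0,0],[0,0,0.77,0,0,0],[0,0,0.77,0,0,0]]])

```text
clock: 7.72
position: [0.5542, -0.0529, 0.1325]
ee_rot: [3.14, -0.001, -1.597]
ft_force: [-0.4, 0.6, 0.6]
finger_gap: 0.598
grasp_force: 0.0
```

Call:
play_rows(plan=[[[0,0,0,0,0,0],[0,0,0,0,0,0],[0,0,0,0,0,0],[0,0,0,0,0,0],[0,0,0,0,0,0],[0,0,0,0,0,0],[0,0,0,0,0,0]]], gripper=-1, newtons=60)

```text
clock: 8.3
position: [0.5548, -0.0523, 0.135]
ee_rot: [-3.138, -0.0, -1.596]
ft_force: [-0.4, 0.2, 5.3]
finger_gap: 0.15
grasp_force: 60.2
```

Call:
play_rows(plan=[[[0,0,-0.15,0,0,0],[0,0,-0.3,0,0,0],[0,0,-0.5,0,0,0],[0,0,-0.8,0,0,0],[0,0,-1,0,0,0],[0,0,-1,0,0,0],[0,0,-1,0,0,0]]])

```text
clock: 8.88
position: [0.5529, -0.0521, 0.233]
ee_rot: [3.141, 0.001, -1.598]
ft_force: [-1.4, -0.6, -4.8]
finger_gap: 0.153
grasp_force: 60.3
```

```bash
python3 - <<'E'
from h import *
go([.495,.1325,.235],0)
E
```

```text
go [-1.829  0.629 -0.017] [-1.000e-03  2.000e-03 -2.034e+00]
```

Call:
play_rows(plan=[[[-0.4,0.1,0,0,0,-0.1],[-0.9,0.3,0,0,0,-0.3],[-0.9,0.3,0,0,0,-0.5],[-0.9,0.3,0,0,0,-0.7],[-0.9,0.3,0,0,0,-0.9],[-0.9,0.3,0,0,0,-1],[-0.9,0.3,0,0,0,-1],[-0.9,0.3,0,0,0,-1]]])

```text
clock: 9.55
position: [0.5241, 0.0383, 0.2304]
ee_rot: [3.137, 0.003, -0.811]
ft_force: [-0.3, -0.2, -3.5]
finger_gap: 0.149
grasp_force: 60.1
```

```bash
python3 - <<'E'
from h import *
go([.495,.1325,.235],0)
E
```

```text
go [-0.884 -0.438 -0.045] [ 0.004  0.007 -1.032]
```

Call:
play_rows(plan=[[[-0.3,-0.2,0,0,0,-0.2],[-0.6,-0.3,0,0,0,-0.4],[-0.88,-0.43,0,0,0,-0.6],[-0.88,-0.43,0,0,0,-0.8],[-0.88,-0.43,0,0,0,-1],[-0.88,-0.43,0,0,0,-1],[-0.88,-0.43,0,0,0,-1],[-0.88,-0.43,0,0,0,-1]]])

```text
clock: 10.22
position: [0.4954, 0.1315, 0.2314]
ee_rot: [3.14, 0.004, -0.028]
ft_force: [-0.4, 0.2, -2.6]
finger_gap: 0.148
grasp_force: 60.2
```

Call:
play_rows(plan=[[[0,0,0.3,0,0,0],[0,0,0.6,0,0,0],[0,0,0.9,0,0,0],[0,0,1,0,0,0],[0,0,1,0,0,0],[0,0,1,0,0,0]]])

```text
clock: 10.72
position: [0.497, 0.1318, 0.1334]
ee_rot: [3.141, 0.0, -0.027]
ft_force: [0.9, -0.8, -2.9]
finger_gap: 0.151
grasp_force: 60.1
```

```bash
python3 - <<'E'
from h import *
s=r.sense(); print(s["position"],s["ee_rot"]); go([.495,.1325,.026],0)
E
```

```text
[0.49697637 0.13178276 0.13343565] [ 3.14067041e+00  1.25865864e-04 -2.70284073e-02]
go [-0.02  -0.008  1.074] [ 0.001  0.    -0.034]
```

Call:
play_rows(plan=[[[0,0,0.3,0,0,-0.03],[0,0,0.6,0,0,-0.03],[0,0,0.8,0,0,-0.03],[0,0,0.95,0,0,-0.03],[0,0,0.98,0,0,-0.03],[0,0,0.98,0,0,-0.03]]])

```text
clock: 11.22
position: [0.4976, 0.1323, 0.0361]
ee_rot: [-3.141, -0.001, -0.003]
ft_force: [0.3, -0.2, -3.3]
finger_gap: 0.148
grasp_force: 60.1
```

Call:
play_rows(plan=[[[0,0,0.04,0,0,0],[0,0,0.08,0,0,0],[0,0,0.1,0,0,0],[0,0,0.1,0,0,0]]])

```text
clock: 11.55
position: [0.4967, 0.1319, 0.0256]
ee_rot: [-3.141, -0.001, -0.003]
ft_force: [-0.7, -1.1, -3.5]
finger_gap: 0.152
grasp_force: 60.1
```

Call:
play_rows(plan=[[[0,0,0,0,0,0],[0,0,0,0,0,0],[0,0,0,0,0,0],[0,0,0,0,0,0]]], gripper=0)

```text
clock: 11.88
position: [0.497, 0.1321, 0.0259]
ee_rot: [-3.141, -0.001, -0.003]
ft_force: [0.9, 0.7, -0.1]
finger_gap: 0.499
grasp_force: 0.0
```

Call:
play_rows(plan=[[[0,0,-0.3,0,0,0],[0,0,-0.6,0,0,0],[0,0,-0.9,0,0,0],[0,0,-1,0,0,0],[0,0,-1,0,0,0]]])

```text
clock: 12.3
position: [0.4984, 0.1329, 0.1287]
ee_rot: [-3.138, -0.007, -0.002]
ft_force: [-0.5, 0.4, -0.1]
finger_gap: 0.496
grasp_force: 0.0
```

Call:
play_rows(plan=[[[0,0,-0.3,0,0,0.1],[0,0,-0.6,0,0,0.3],[0,0,-0.9,0,0,0.5],[0,0,-1,0,0,0.7],[0,0,-1,0,0,0.9],[0,0,-1,0,0,1],[0,0,-1,0,0,1]]])

```text
clock: 12.88
position: [0.4959, 0.1316, 0.2239]
ee_rot: [3.14, 0.001, -0.794]
ft_force: [0.7, -0.4, -0.4]
finger_gap: 0.497
grasp_force: 0.0
```

```bash
python3 - <<'E'
from h import *
P=(.5542,-.052,-.022)
s=r.sense(); print(s["position"],s["ee_rot"]); go(U(P,[0,0,.26]),-1.593)
p=r.grab_frame("top"); im=p["image"]; cv2.imwrite("pics/t2.png",cv2.resize(im[150:320,220:420],None,fx=3.5,fy=3.5)[:,:,::-1])
E
```

```text
[0.49586981 0.13164235 0.22391946] [ 3.13963165e+00  1.13691225e-03 -7.94103920e-01]
go [ 1.718  0.872 -0.361] [0.003 0.    1.017]
```

View pics/t2.png

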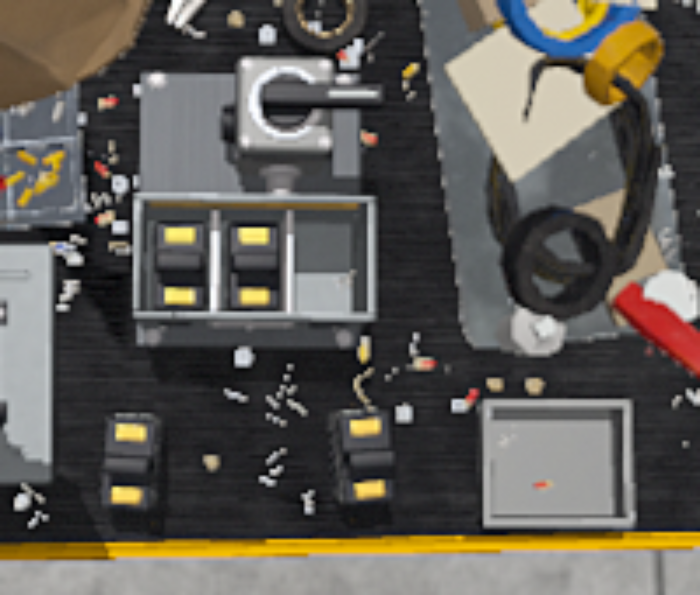

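Call:
play_rows(plan=[[[0.4,0.2,-0.15,0,0,0.2],[0.8,0.4,-0.3,0,0,0.4],[0.9,0.5,-0.3,0,0,0.6],[0.9,0.5,-0.3,0,0,0.8],[0.9,0.5,-0.3,0,0,1],[0.9,0.5,-0.3,0,0,1],[0.9,0.5,-0.3,0,0,1]]], gripper=-0.36)

```text
clock: 13.52
position: [0.5241, 0.0323, 0.2537]
ee_rot: [3.139, -0.001, -1.577]
ft_force: [0.4, 0.6, 0.2]
finger_gap: 0.319
grasp_force: 0.0
```

```bash
cat >> h.py <<'E'
def labels(p,z,amin=25):
    h=cv2.cvtColor(p["image"],cv2.COLOR_RGB2HSV); m=cv2.inRange(h,(18,110,110),(32,255,255)); m=cv2.morphologyEx(m,cv2.MORPH_CLOSE,np.ones((3,3)))
    n,l,st,c=cv2.connectedComponentsWithStats(m); o=[(st[i,4],c[i].round(1).tolist(),ray(p,c[i],z)[0].round(4).tolist()) for i in range(1,n) if st[i,4]>amin]
    pr=[]
    for i in range(len(o)):
        for j in range(i+1,len(o)):
            a,b=np.array(o[i][2]),np.array(o[j][2]); d=a-b
            if .034<np.linalg.norm(d)<.046 and abs(d[0])>abs(d[1]): d*=np.sign(d[0]); pr.append((((a+b)/2).round(4)[:2].tolist(),round(float(np.arctan2(d[1],d[0])),3),round(float(np.linalg.norm(d)),4)))
    return pr
E
python3 - <<'E'
from h import *
P=(.5542,-.052,-.022)
s=r.sense(); print(s["position"],s["ee_rot"]); go(U(P,[0,0,.26]),-1.593)
t=r.grab_frame("top");p=r.grab_frame("wrist")
for n,q,a in(("t",t,8),("w",p,40)):
    print(n,"box",labels(q,.086,a)); print(n,"mat",labels(q,.076,a))
print(U(P,[[0,.049,0],[0,0,0]]))
cv2.imwrite("pics/w3.png",p["image"][:,:,::-1])
E
```

```text
[0.52406073 0.03234113 0.25371741] [ 3.13892622e+00 -5.17536577e-04 -1.57735888e+00]
go [ 0.841 -0.307 -0.063] [ 0.003 -0.001  0.02 ]
t box [([0.7006, -0.2889], 0.711, 0.0389), ([0.5538, -0.0074], -0.207, 0.0414), ([0.5528, -0.0538], -0.023, 0.0395), ([0.4282, -0.1232], 0.043, 0.0393), ([0.427, 0.03], -0.094, 0.0393), ([0.3923, -0.1384], 0.726, 0.0432)]
t mat [([0.7031, -0.2917], 0.713, 0.0393), ([0.5548, -0.0072], -0.208, 0.0417), ([0.5536, -0.0542], -0.023, 0.0399), ([0.4278, -0.1242], 0.043, 0.0398), ([0.4267, 0.0306], -0.093, 0.0398), ([0.3915, -0.1396], 0.726, 0.0437)]
w box [([0.4304, -0.1215], 0.01, 0.0389)]
w mat [([0.4274, -0.1238], 0.007, 0.0403)]
[[ 0.55527791 -0.00301186  0.        ]
 [ 0.5542     -0.052       0.        ]]
```

View pics/w3.png

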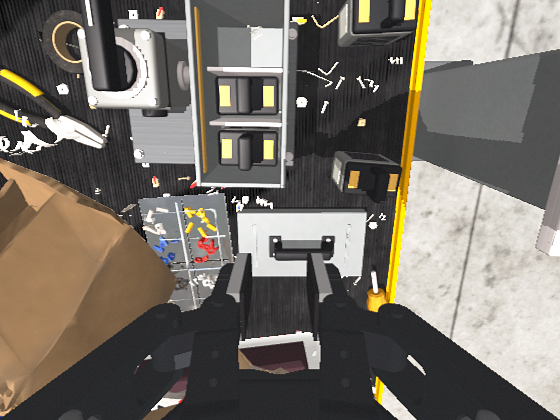

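```bash
python3 - <<'E'
from h import *
p=r.grab_frame("wrist")
X=ray(p,[[225,97],[268,97],[226,150],[269,150]],.086);print(X.round(4))
go([X[0:2].mean(0)[0],X[0:2].mean(0)[1],.2],-1.593)
E
```

```text
[[ 0.5722 -0.0519  0.086 ]
 [ 0.5327 -0.0518  0.086 ]
 [ 0.5739 -0.0034  0.086 ]
 [ 0.5324 -0.0034  0.086 ]]
go [ 0.844 -0.285  0.54 ] [ 0.003 -0.001  0.027]
```

Call:
play_rows(plan=[[[0.4,-0.2,0.2,0,0,0.02],[0.84,-0.29,0.4,0,0,0.02],[0.84,-0.29,0.6,0,0,0.02],[0.84,-0.29,0.62,0,0,0.02],[0.84,-0.29,0.62,0,0,0.02],[0.84,-0.29,0.62,0,0,0.02]]])

```text
clock: 14.17
position: [0.5537, -0.0511, 0.1936]
ee_rot: [-3.141, -0.0, -1.588]
ft_force: [-0.5, -0.1, 0.8]
finger_gap: 0.322
grasp_force: 0.0
```

Call:
play_rows(plan=[[[0,0,0.3,0,0,0],[0,0,0.55,0,0,0],[0,0,0.75,0,0,0],[0,0,0.9,0,0,0],[0,0,0.99,0,0,0],[0,0,0.99,0,0,0],[0,0,0.99,0,0,0]]])

```text
clock: 14.75
position: [0.5542, -0.0507, 0.0954]
ee_rot: [-3.14, -0.0, -1.588]
ft_force: [0.1, -0.5, -0.4]
finger_gap: 0.32
grasp_force: 0.0
```

Call:
play_rows(plan=[[[0,0,0,0,0,0],[0,0,0,0,0,0],[0,0,0,0,0,0],[0,0,0,0,0,0],[0,0,0,0,0,0]]], gripper=-1)

```text
clock: 15.17
position: [0.5537, -0.051, 0.0959]
ee_rot: [-3.14, 0.0, -1.589]
ft_force: [-2.1, 3.3, 7.4]
finger_gap: 0.127
grasp_force: 59.8
```

Call:
play_rows(plan=[[[0,0,-0.15,0,0,0],[0,0,-0.35,0,0,0],[0,0,-0.6,0,0,0],[0,0,-0.85,0,0,0],[0,0,-1,0,0,0],[0,0,-1,0,0,0]]])

```text
clock: 15.67
position: [0.5554, -0.0513, 0.1979]
ee_rot: [-3.134, 0.001, -1.589]
ft_force: [1.2, 0.3, -4.1]
finger_gap: 0.127
grasp_force: 59.0
```

Call:
play_rows(plan=[[[0,0,-0.3,0,0,0],[0.1,0.1,-0.45,0,0,0],[0.4,0.3,-0.45,0,0,0],[0.7,0.5,-0.45,0,0,0],[0.9,0.7,-0.45,0,0,0],[0.9,0.7,-0.45,0,0,0],[0.9,0.7,-0.45,0,0,0]]])

```text
clock: 16.25
position: [0.4797, -0.1408, 0.2376]
ee_rot: [3.139, 0.001, -1.592]
ft_force: [0.2, 1.0, -4.5]
finger_gap: 0.128
grasp_force: 60.9
```

```bash
python3 - <<'E'
from h import *
s=r.sense(); print(s["position"],s["ee_rot"],s["grasp_force"])
p=r.grab_frame("wrist"); im=p["image"].copy()
T=(.4203,-.2583,-.013)
C=U(T,[[a*.042,b*.052,.034] for a,b in [(1,1),(1,-1),(-1,-1),(-1,1)]]); print(proj(p,C).round(0).tolist())
cv2.polylines(im,[proj(p,C).round().astype(int)],True,(255,0,0),1)
cv2.imwrite("pics/w4.png",im[:,:,::-1])
for d in r.silhouettes("tray",p): print(d["conf"],d["extent"],ray(p,cv2.boxPoints(cv2.minAreaRect(np.argwhere(d["region"])[:,::-1].astype(np.float32))),.034).round(3).tolist())
go([.4203,-.28,.24],-1.58)
E
```

```text
[ 0.47965446 -0.14081227  0.23763274] [ 3.13898466e+00  9.71014429e-04 -1.59214113e+00] 60.92541575431824
[[292.0, 115.0], [293.0, 0.0], [382.0, -1.0], [373.0, 115.0]]
0.75 [259.2, 330.1, 298.5, 376.5] [[0.507, 0.058, 0.034], [0.459, 0.059, 0.034], [0.459, 0.136, 0.034], [0.51, 0.135, 0.034]]
0.67 [292.7, 1.6, 384.5, 114.5] [[0.465, -0.209, 0.034], [0.463, -0.311, 0.034], [0.378, -0.308, 0.034], [0.371, -0.206, 0.034]]
0.26 [49.7, 179.7, 261.1, 358.5] [[0.791, 0.099, 0.034], [0.727, -0.146, 0.034], [0.499, -0.137, 0.034], [0.513, 0.111, 0.034]]
go [ 1.413  0.584 -0.018] [ 0.002  0.001 -0.012]
```

View pics/w4.png

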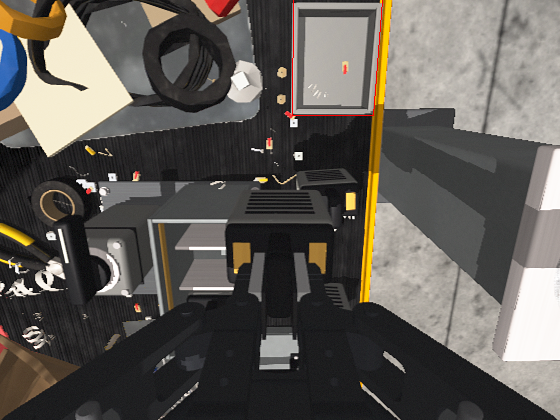

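Call:
play_rows(plan=[[[0.3,0.1,0,0,0,0],[0.6,0.3,0,0,0,0],[0.9,0.4,0,0,0,0],[0.9,0.4,0,0,0,0],[0.9,0.4,0,0,0,0]]])

```text
clock: 16.77
position: [0.44, -0.2298, 0.2385]
ee_rot: [3.141, 0.0, -1.591]
ft_force: [0.5, 0.4, -4.6]
finger_gap: 0.128
grasp_force: 60.8
```

Call:
play_rows(plan=[[[0.3,0.1,0,0,0,0],[0.51,0.18,0,0,0,0],[0.51,0.18,0.2,0,0,0],[0.51,0.18,0.5,0,0,0],[0.51,0.18,0.8,0,0,0],[0.51,0.18,0.8,0,0,0],[0.51,0.18,0.8,0,0,0]]])

```text
clock: 17.35
position: [0.421, -0.279, 0.158]
ee_rot: [3.137, 0.001, -1.587]
ft_force: [1.4, -0.0, -2.6]
finger_gap: 0.122
grasp_force: 60.7
```

```bash
python3 - <<'E'
from h import *
s=r.sense(); print(s["position"],s["ee_rot"],s["grasp_force"])
go([.4203,-.28,.092],-1.58)
E
```

```text
[ 0.42096476 -0.27896833  0.1580481 ] [ 3.13720111e+00  8.38561504e-04 -1.58734435e+00] 60.73016166687012
go [0.011 0.004 0.66 ] [ 0.006  0.001 -0.009]
```

Call:
play_rows(plan=[[[0,0,0.2,0,0,0],[0,0,0.4,0,0,0],[0,0,0.55,0,0,0],[0,0,0.63,0,0,0],[0,0,0.66,0,0,0],[0,0,0.68,0,0,0],[0,0,0.68,0,0,0]]])

```text
clock: 17.93
position: [0.4224, -0.2801, 0.0924]
ee_rot: [-3.139, -0.001, -1.588]
ft_force: [-0.4, 0.1, -3.3]
finger_gap: 0.126
grasp_force: 60.6
```

Call:
play_rows(plan=[[[0,0,0,0,0,0],[0,0,0,0,0,0],[0,0,0,0,0,0],[0,0,0,0,0,0]]], gripper=-0.36)

```text
clock: 18.27
position: [0.4218, -0.2803, 0.0924]
ee_rot: [-3.139, -0.001, -1.589]
ft_force: [-0.2, -0.1, -0.2]
finger_gap: 0.319
grasp_force: 0.0
```

Call:
play_rows(plan=[[[0,0,-0.2,0,0,0],[0,0,-0.5,0,0,0],[0,0,-0.8,0,0,0],[0,0,-1,0,0,0],[0,0,-1,0,0,0],[0,0,-1,0,0,0]]])

```text
clock: 18.77
position: [0.4218, -0.2802, 0.193]
ee_rot: [-3.138, -0.001, -1.589]
ft_force: [-0.3, -0.0, -0.4]
finger_gap: 0.32
grasp_force: 0.0
```

```bash
python3 - <<'E'
from h import *
s=r.sense(); print(s["position"],s["ee_rot"],s["grasp_force"])
go([.553,-.0035,.20],-1.593)
E
```

```text
[ 0.42177926 -0.28015637  0.19296628] [-3.13763801e+00 -9.90552619e-04 -1.58936765e+00] 0.0
go [-2.79  -1.261 -0.068] [-0.005 -0.001  0.005]
```

Call:
play_rows(plan=[[[-0.3,-0.1,0,0,0,0],[-0.7,-0.3,0,0,0,0],[-1,-0.4,0,0,0,0],[-1,-0.4,0,0,0,0]]])

```text
clock: 19.1
position: [0.4641, -0.177, 0.1903]
ee_rot: [3.141, 0.001, -1.584]
ft_force: [-0.4, 0.4, 0.3]
finger_gap: 0.32
grasp_force: 0.0
```

Call:
play_rows(plan=[[[-0.3,-0.1,0,0,0,0],[-0.7,-0.3,0,0,0,0],[-1,-0.4,0,0,0,0],[-1,-0.4,0,0,0,0]]])

```text
clock: 19.43
position: [0.5063, -0.0776, 0.1902]
ee_rot: [3.141, 0.0, -1.584]
ft_force: [0.1, 0.2, -0.2]
finger_gap: 0.322
grasp_force: 0.0
```

Call:
play_rows(plan=[[[-0.3,-0.2,0,0,0,0],[-0.6,-0.4,0,0,0,0],[-0.79,-0.46,0,0,0,0],[-0.79,-0.46,0,0,0,0],[-0.79,-0.46,0,0,0,0],[-0.79,-0.46,0,0,0,0]]])

```text
clock: 19.93
position: [0.5513, -0.0039, 0.1903]
ee_rot: [3.139, -0.001, -1.59]
ft_force: [1.0, -0.2, 0.4]
finger_gap: 0.318
grasp_force: 0.0
```

```bash
python3 - <<'E'
from h import *
s=r.sense(); print(s["position"],s["ee_rot"],s["grasp_force"])
go([.553,-.0035,.095],-1.593)
E
```

```text
[ 0.55126503 -0.00390011  0.19030571] [ 3.13917074e+00 -5.47500358e-04 -1.58957305e+00] 0.0
go [-0.005 -0.02   0.953] [ 0.003 -0.001  0.004]
```

Call:
play_rows(plan=[[[0,-0.02,0.3,0,0,0],[0,-0.02,0.55,0,0,0],[0,-0.02,0.75,0,0,0],[0,-0.02,0.9,0,0,0],[0,-0.02,0.95,0,0,0],[0,-0.02,0.95,0,0,0],[0,-0.02,0.95,0,0,0]]])

```text
clock: 20.52
position: [0.5544, -0.004, 0.0969]
ee_rot: [-3.141, -0.0, -1.59]
ft_force: [-0.3, 0.3, 0.3]
finger_gap: 0.318
grasp_force: 0.0
```

Call:
play_rows(plan=[[[0,0,0,0,0,0],[0,0,0,0,0,0],[0,0,0,0,0,0],[0,0,0,0,0,0],[0,0,0,0,0,0]]], gripper=-1)

```text
clock: 20.93
position: [0.5544, -0.0035, 0.0977]
ee_rot: [-3.14, -0.0, -1.589]
ft_force: [-2.8, -0.8, 5.7]
finger_gap: 0.123
grasp_force: 59.9
```

Call:
play_rows(plan=[[[0,0,-0.15,0,0,0],[0,0,-0.35,0,0,0],[0,0,-0.6,0,0,0],[0,0,-0.85,0,0,0],[0,0,-1,0,0,0],[0,0,-1,0,0,0]]])

```text
clock: 21.43
position: [0.5562, -0.0028, 0.1997]
ee_rot: [-3.134, 0.002, -1.589]
ft_force: [1.3, 0.5, -3.0]
finger_gap: 0.135
grasp_force: 59.0
```

Call:
play_rows(plan=[[[0,0,-0.3,0,0,0],[0.1,0.1,-0.45,0,0,0],[0.4,0.3,-0.45,0,0,0],[0.7,0.4,-0.45,0,0,0],[0.8,0.43,-0.45,0,0,0],[0.8,0.43,-0.45,0,0,0]]])

```text
clock: 21.93
position: [0.5078, -0.0842, 0.2395]
ee_rot: [3.138, 0.0, -1.593]
ft_force: [0.7, -0.8, -3.4]
finger_gap: 0.125
grasp_force: 60.7
```

Call:
play_rows(plan=[[[0.3,0.2,0,0,0,0],[0.6,0.3,0,0,0,0],[0.8,0.43,0,0,0,0],[0.8,0.43,0,0,0,0]]])

```text
clock: 22.27
position: [0.4628, -0.1634, 0.2397]
ee_rot: [3.138, 0.001, -1.593]
ft_force: [0.4, 0.8, -2.8]
finger_gap: 0.122
grasp_force: 60.7
```

Call:
play_rows(plan=[[[0.3,0.2,0,0,0,0],[0.6,0.3,0,0,0,0],[0.75,0.42,0,0,0,0],[0.75,0.42,0,0,0,0],[0.75,0.42,0,0,0,0]]])

```text
clock: 22.68
position: [0.4217, -0.2358, 0.2401]
ee_rot: [3.14, 0.001, -1.591]
ft_force: [0.5, 0.4, -3.5]
finger_gap: 0.118
grasp_force: 60.7
```

```bash
python3 - <<'E'
from h import *
s=r.sense(); print(s["position"],s["ee_rot"],s["grasp_force"])
go([.421,-.235,.14],-1.59)
p=r.grab_frame("wrist"); cv2.imwrite("pics/w5.png",p["image"][:,:,::-1])
E
```

```text
[ 0.42168391 -0.23583468  0.24008737] [ 3.14037473e+00  1.03551750e-03 -1.59086094e+00] 60.674614906311035
go [-0.007  0.006  1.001] [ 0.002  0.001 -0.001]
```

View pics/w5.png

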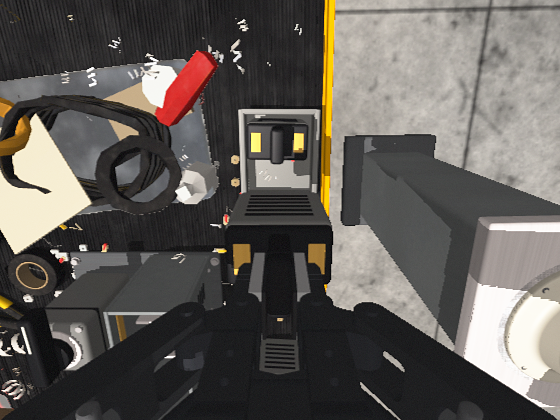

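Call:
play_rows(plan=[[[0,0,0.3,0,0,0],[0,0,0.6,0,0,0],[0,0,0.9,0,0,0],[0,0,1,0,0,0],[0,0,1,0,0,0]]])

```text
clock: 23.15
position: [0.4204, -0.2342, 0.1378]
ee_rot: [3.134, 0.002, -1.588]
ft_force: [-1.5, -0.5, -3.3]
finger_gap: 0.126
grasp_force: 60.6
```

Call:
play_rows(plan=[[[0,0,0.15,0,0,0],[0,0,0.3,0,0,0],[0,0,0.4,0,0,0],[0,0,0.46,0,0,0],[0,0,0.48,0,0,0],[0,0,0.48,0,0,0]]])

```text
clock: 23.65
position: [0.4228, -0.2357, 0.0937]
ee_rot: [-3.141, -0.0, -1.588]
ft_force: [-0.6, 1.8, -2.8]
finger_gap: 0.12
grasp_force: 60.7
```

Call:
play_rows(plan=[[[0,0,0,0,0,0],[0,0,0,0,0,0],[0,0,0,0,0,0],[0,0,0,0,0,0]]], gripper=-0.36)

```text
clock: 23.98
position: [0.4227, -0.2361, 0.0943]
ee_rot: [-3.139, -0.001, -1.589]
ft_force: [0.5, 0.6, -0.2]
finger_gap: 0.321
grasp_force: 0.0
```

Call:
play_rows(plan=[[[0,0,-0.2,0,0,0],[0,0,-0.5,0,0,0],[0,0,-0.8,0,0,0],[0,0,-1,0,0,0],[0,0,-1,0,0,0],[0,0,-1,0,0,0]]])

```text
clock: 24.48
position: [0.4226, -0.2361, 0.1949]
ee_rot: [-3.137, -0.001, -1.589]
ft_force: [-0.8, 0.1, -0.3]
finger_gap: 0.32
grasp_force: 0.0
```

```bash
python3 - <<'E'
from h import *
s=r.sense(); print(s["position"],s["ee_rot"])
t=r.grab_frame("top"); print(labels(t,.076,8))
p=r.grab_frame("wrist"); print(labels(p,.076,40))
cv2.imwrite("pics/w6.png",np.hstack([cv2.resize(p["image"],(400,300)),cv2.resize(t["image"][180:330,220:420],(400,300))])[:,:,::-1])
go([.4276,-.124,.16],-1.57)
E
```

```text
[ 0.42260431 -0.23607124  0.19493634] [-3.13745788e+00 -5.62887756e-04 -1.58941851e+00]
[([0.7028, -0.2914], 0.715, 0.0392), ([0.4267, 0.03], -0.098, 0.04)]
[([0.4214, -0.2796], -0.035, 0.0403), ([0.4223, -0.2346], -0.022, 0.0402), ([0.4273, -0.1247], 0.05, 0.0399)]
go [-1.118 -0.043  0.328] [ 0.001  0.001 -0.025]
```

View pics/w6.png

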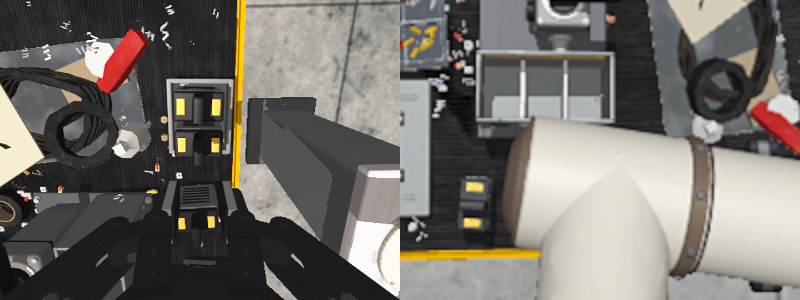

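Call:
play_rows(plan=[[[-0.4,0,0,0,0,-0.08],[-0.8,-0.04,0,0,0,-0.08],[-1,-0.04,0,0,0,-0.08],[-1,-0.04,0,0,0,-0.08],[-1,-0.04,0,0,0,-0.08],[-1,-0.04,0,0,0,-0.08]]])

```text
clock: 25.08
position: [0.4273, -0.1362, 0.1925]
ee_rot: [3.14, -0.0, -1.526]
ft_force: [-0.4, -0.3, -0.5]
finger_gap: 0.318
grasp_force: 0.0
```

```bash
python3 - <<'E'
from h import *
s=r.sense(); print(s["position"],s["ee_rot"])
p=r.grab_frame("wrist"); print(labels(p,.076,40))
go([.4275,-.1245,.0855],-1.526)
E
```

```text
[ 0.42734303 -0.13618458  0.19253536] [ 3.13971783e+00 -6.21136196e-05 -1.52623219e+00]
[([0.4215, -0.2784], 0.005, 0.0404), ([0.4224, -0.2356], -0.032, 0.0403), ([0.4276, -0.1248], 0.045, 0.0398), ([0.4262, 0.0298], -0.093, 0.04)]
go [-0.12  -0.008  1.072] [ 0.002 -0.    -0.001]
```

Call:
play_rows(plan=[[[-0.12,0,0.2,0,0,0],[-0.12,0,0.45,0,0,0],[-0.12,0,0.7,0,0,0],[-0.12,0,0.9,0,0,0],[-0.12,0,1,0,0,0],[-0.12,0,1,0,0,0]]])

```text
clock: 25.63
position: [0.4251, -0.125, 0.0907]
ee_rot: [3.135, 0.0, -1.529]
ft_force: [0.2, 0.2, 0.0]
finger_gap: 0.323
grasp_force: 0.0
```

Call:
play_rows(plan=[[[0,0,0.05,0,0,0],[0,0,0.08,0,0,0],[0,0,0.08,0,0,0]]])

```text
clock: 25.88
position: [0.4273, -0.1243, 0.0854]
ee_rot: [-3.141, 0.0, -1.527]
ft_force: [-0.7, -0.3, -0.2]
finger_gap: 0.319
grasp_force: 0.0
```

Call:
play_rows(plan=[[[0,0,0,0,0,0],[0,0,0,0,0,0],[0,0,0,0,0,0],[0,0,0,0,0,0],[0,0,0,0,0,0]]], gripper=-1)

```text
clock: 26.3
position: [0.4281, -0.124, 0.086]
ee_rot: [-3.139, -0.0, -1.526]
ft_force: [0.9, -0.8, 1.7]
finger_gap: 0.124
grasp_force: 61.0
```

Call:
play_rows(plan=[[[0,0,-0.15,0,0,0],[0,0,-0.4,0,0,0],[0,0,-0.7,0,0,0],[0,0,-1,0,0,0],[0,0,-1,0,0,0],[0,0,-1,0,0,0]]])

```text
clock: 26.8
position: [0.4269, -0.1237, 0.1858]
ee_rot: [-3.14, 0.001, -1.527]
ft_force: [-0.4, -0.4, -4.6]
finger_gap: 0.127
grasp_force: 60.0
```

Call:
play_rows(plan=[[[0,0,-0.3,0,0,0.08],[0,0,-0.55,0,0,0.08],[0,0,-0.55,0,0,0.08],[0,0,-0.55,0,0,0.08]]])

```text
clock: 27.13
position: [0.4263, -0.1236, 0.239]
ee_rot: [3.14, 0.001, -1.59]
ft_force: [-1.3, 0.3, -5.8]
finger_gap: 0.127
grasp_force: 60.1
```

```bash
python3 - <<'E'
from h import *
P=(.5542,-.052,-.022)
s=r.sense(); print(s["position"],s["ee_rot"])
go(U(P,[0,-.049,.24]),-1.593)
E
```

```text
[ 0.42632601 -0.12361078  0.2390141 ] [ 3.13960554e+00  1.33378798e-03 -1.58983959e+00]
go [-0.25  -1.263 -0.012] [0.003 0.002 0.004]
```

Call:
play_rows(plan=[[[-0.1,-0.3,0,0,0,0],[-0.2,-0.6,0,0,0,0],[-0.25,-0.9,0,0,0,0],[-0.25,-0.9,0,0,0,0],[-0.25,-0.9,0,0,0,0]]])

```text
clock: 27.55
position: [0.5167, -0.1001, 0.2358]
ee_rot: [3.133, 0.0, -1.589]
ft_force: [-0.4, 0.1, -4.6]
finger_gap: 0.125
grasp_force: 60.2
```

Call:
play_rows(plan=[[[0,-0.2,0,0,0,0],[0,-0.36,0,0,0,0],[0,-0.36,0,0,0,0],[0,-0.36,0,0,0,0],[0,-0.36,0,0,0,0]]])

```text
clock: 27.97
position: [0.5516, -0.1014, 0.2385]
ee_rot: [3.137, 0.0, -1.59]
ft_force: [-1.1, 0.5, -4.2]
finger_gap: 0.126
grasp_force: 60.2
```

```bash
python3 - <<'E'
from h import *
P=(.5542,-.052,-.022)
s=r.sense(); print(s["position"],s["ee_rot"])
go(U(P,[0,-.049,.14]),-1.593)
E
```

```text
[ 0.55160687 -0.10139465  0.23845472] [ 3.13683398e+00  3.52486525e-04 -1.58986326e+00]
go [-0.004 -0.02   0.984] [0.006 0.    0.004]
```

Call:
play_rows(plan=[[[0,-0.01,0.15,0,0,0],[0,-0.01,0.3,0,0,0],[0,-0.01,0.45,0,0,0],[0,-0.01,0.6,0,0,0],[0,-0.01,0.75,0,0,0],[0,-0.01,0.9,0,0,0],[0,-0.01,0.98,0,0,0],[0,-0.01,0.98,0,0,0]]])

```text
clock: 28.63
position: [0.5521, -0.1014, 0.1401]
ee_rot: [3.136, 0.0, -1.59]
ft_force: [-0.2, 0.8, -4.0]
finger_gap: 0.128
grasp_force: 60.2
```

Call:
play_rows(plan=[[[0,0,0.15,0,0,0],[0,0,0.28,0,0,0],[0,0,0.36,0,0,0],[0,0,0.4,0,0,0],[0,0,0.43,0,0,0],[0,0,0.43,0,0,0]]])

```text
clock: 29.13
position: [0.5547, -0.1014, 0.0994]
ee_rot: [-3.142, -0.0, -1.589]
ft_force: [0.2, 0.0, -4.1]
finger_gap: 0.126
grasp_force: 60.2
```

Free descent, no contact; 3 mm to go.

Call:
play_rows(plan=[[[0,0,0.02,0,0,0],[0,0,0.025,0,0,0],[0,0,0.025,0,0,0]]])

```text
clock: 29.38
position: [0.5548, -0.1014, 0.0972]
ee_rot: [-3.141, 0.0, -1.589]
ft_force: [-0.3, 0.9, -3.2]
finger_gap: 0.127
grasp_force: 60.2
```

Call:
play_rows(plan=[[[0,0,0,0,0,0],[0,0,0,0,0,0],[0,0,0,0,0,0],[0,0,0,0,0,0]]], gripper=-0.36)

```text
clock: 29.72
position: [0.5553, -0.1014, 0.0976]
ee_rot: [-3.14, -0.0, -1.589]
ft_force: [0.1, -0.2, -0.3]
finger_gap: 0.321
grasp_force: 0.0
```

Call:
play_rows(plan=[[[0,0,-0.2,0,0,0],[0,0,-0.5,0,0,0],[0,0,-0.8,0,0,0],[0,0,-1,0,0,0],[0,0,-1,0,0,0],[0,0,-1,0,0,0]]])

```text
clock: 30.22
position: [0.5554, -0.1013, 0.1985]
ee_rot: [-3.138, 0.001, -1.589]
ft_force: [-0.2, -0.2, -0.6]
finger_gap: 0.322
grasp_force: 0.0
```

```bash
python3 - <<'E'
from h import *
s=r.sense(); print(s["position"],s["ee_rot"])
t=r.grab_frame("top"); print(labels(t,.076,8))
p=r.grab_frame("wrist"); print(labels(p,.076,40))
go([.4265,.03,.185],-1.57-.093)
E
```

```text
[ 0.5553815  -0.10128226  0.19851238] [-3.13769392e+00  5.35862135e-04 -1.58927504e+00]
[([0.7031, -0.2917], 0.71, 0.0393), ([0.4268, 0.0286], -0.008, 0.0398), ([0.4221, -0.236], -0.037, 0.0404), ([0.4216, -0.2806], -0.02, 0.0403)]
[([0.4192, -0.2357], -0.032, 0.0441), ([0.5541, -0.0988], -0.022, 0.0418)]
go [-1.289  1.299  0.113] [0.002 0.    0.094]
```

Call:
play_rows(plan=[[[-0.3,0.3,0,0,0,0],[-0.6,0.6,0,0,0,0],[-0.65,0.65,0,0,0,0],[-0.65,0.65,0,0,0,0]]])

```text
clock: 30.65
position: [0.4884, -0.0341, 0.1959]
ee_rot: [3.139, -0.0, -1.586]
ft_force: [0.1, 0.6, -0.7]
finger_gap: 0.32
grasp_force: 0.0
```

Call:
play_rows(plan=[[[-0.3,0.3,0,0,0,0.09],[-0.6,0.6,0,0,0,0.09],[-0.5,0.65,0,0,0,0.09],[-0.5,0.65,0,0,0,0.09],[-0.5,0.65,0,0,0,0.09]]])

```text
clock: 31.07
position: [0.4273, 0.0159, 0.1967]
ee_rot: [-3.141, -0.0, -1.66]
ft_force: [0.3, 0.0, -0.2]
finger_gap: 0.322
grasp_force: 0.0
```

```bash
python3 - <<'E'
from h import *
s=r.sense(); print(s["position"],s["ee_rot"])
p=r.grab_frame("wrist"); print(labels(p,.076,40))
go([.4265,.03,.0855],-1.57-.093)
E
```

```text
[0.42731883 0.01592836 0.196689  ] [-3.14136651e+00 -3.58551055e-04 -1.65959362e+00]
[([0.4256, 0.0301], -0.047, 0.0384)]
go [-0.142  0.026  1.112] [-0.    -0.     0.003]
```

Call:
play_rows(plan=[[[-0.14,0.02,0.2,0,0,0],[-0.14,0.02,0.45,0,0,0],[-0.14,0.02,0.7,0,0,0],[-0.14,0.02,0.9,0,0,0],[-0.14,0.02,1,0,0,0],[-0.14,0.02,1,0,0,0]]])

```text
clock: 31.62
position: [0.4254, 0.0286, 0.0941]
ee_rot: [3.136, -0.003, -1.663]
ft_force: [0.3, -0.6, -0.7]
finger_gap: 0.318
grasp_force: 0.0
```

Call:
play_rows(plan=[[[0,0,0.06,0,0,0],[0,0,0.11,0,0,0],[0,0,0.11,0,0,0]]])

```text
clock: 31.87
position: [0.4263, 0.0298, 0.0854]
ee_rot: [3.141, -0.0, -1.661]
ft_force: [-0.1, 0.2, 0.1]
finger_gap: 0.319
grasp_force: 0.0
```

Call:
play_rows(plan=[[[0,0,0,0,0,0],[0,0,0,0,0,0],[0,0,0,0,0,0],[0,0,0,0,0,0],[0,0,0,0,0,0]]], gripper=-1)

```text
clock: 32.28
position: [0.4267, 0.0304, 0.0864]
ee_rot: [-3.14, 0.001, -1.659]
ft_force: [2.1, -0.1, 0.5]
finger_gap: 0.127
grasp_force: 60.5
```

Call:
play_rows(plan=[[[0,0,-0.15,0,0,0],[0,0,-0.4,0,0,0],[0,0,-0.7,0,0,0],[0,0,-1,0,0,0],[0,0,-1,0,0,0],[0,0,-1,0,0,0]]])

```text
clock: 32.78
position: [0.4258, 0.0305, 0.1865]
ee_rot: [-3.14, 0.002, -1.66]
ft_force: [-0.8, -0.6, -3.9]
finger_gap: 0.128
grasp_force: 60.0
```

Call:
play_rows(plan=[[[0,0,-0.3,0,0,-0.09],[0,0,-0.55,0,0,-0.09],[0,0,-0.55,0,0,-0.09],[0,0,-0.55,0,0,-0.09]]])

```text
clock: 33.12
position: [0.4251, 0.0302, 0.2397]
ee_rot: [3.14, 0.001, -1.59]
ft_force: [-0.0, -0.1, -5.2]
finger_gap: 0.129
grasp_force: 60.1
```

```bash
python3 - <<'E'
from h import *
P=(.5542,-.052,-.022)
s=r.sense(); print(s["position"],s["ee_rot"])
go(U(P,[0,.049,.24]),-1.593)
E
```

```text
[0.42512952 0.03022596 0.23965784] [ 3.13959357e+00  6.20947912e-04 -1.58999080e+00]
go [ 0.307 -1.308 -0.006] [0.003 0.001 0.004]
```

Call:
play_rows(plan=[[[0.1,-0.3,0,0,0,0],[0.2,-0.6,0,0,0,0],[0.3,-0.9,0,0,0,0],[0.3,-0.9,0,0,0,0],[0.3,-0.9,0,0,0,0]]])

```text
clock: 33.53
position: [0.5144, -0.0022, 0.2365]
ee_rot: [3.133, -0.001, -1.592]
ft_force: [-0.7, -0.5, -4.6]
finger_gap: 0.123
grasp_force: 60.2
```

Call:
play_rows(plan=[[[0,-0.2,0,0,0,0],[0,-0.4,0,0,0,0],[0,-0.4,0,0,0,0],[0,-0.4,0,0,0,0],[0,-0.4,0,0,0,0]]])

```text
clock: 33.95
position: [0.5534, -0.0021, 0.239]
ee_rot: [3.137, -0.0, -1.589]
ft_force: [0.3, -0.3, -3.7]
finger_gap: 0.121
grasp_force: 60.2
```

```bash
python3 - <<'E'
from h import *
P=(.5542,-.052,-.022)
s=r.sense(); print(s["position"],s["ee_rot"])
go(U(P,[0,.049,.14]),-1.593)
E
```

```text
[ 0.55340676 -0.00213865  0.23900318] [ 3.13691158e+00 -3.67251341e-04 -1.58927023e+00]
go [ 0.008 -0.024  0.99 ] [ 0.006 -0.     0.005]
```

Call:
play_rows(plan=[[[0,-0.01,0.15,0,0,0],[0,-0.01,0.3,0,0,0],[0,-0.01,0.45,0,0,0],[0,-0.01,0.6,0,0,0],[0,-0.01,0.75,0,0,0],[0,-0.01,0.9,0,0,0],[0,-0.01,0.98,0,0,0],[0,-0.01,0.98,0,0,0]]])

```text
clock: 34.62
position: [0.5539, -0.0025, 0.1407]
ee_rot: [3.136, -0.001, -1.589]
ft_force: [-0.4, -0.4, -4.0]
finger_gap: 0.122
grasp_force: 60.2
```

Call:
play_rows(plan=[[[0,0,0.15,0,0,0],[0,0,0.28,0,0,0],[0,0,0.36,0,0,0],[0,0,0.4,0,0,0],[0,0,0.44,0,0,0],[0,0,0.44,0,0,0],[0,0,0.44,0,0,0]]])

```text
clock: 35.2
position: [0.5568, -0.0023, 0.0994]
ee_rot: [-3.141, 0.0, -1.589]
ft_force: [-0.3, 0.4, -3.7]
finger_gap: 0.13
grasp_force: 60.2
```

Call:
play_rows(plan=[[[0,0,0,0,0,0],[0,0,0,0,0,0],[0,0,0,0,0,0],[0,0,0,0,0,0]]], gripper=-0.36)

```text
clock: 35.53
position: [0.5572, -0.0022, 0.0998]
ee_rot: [-3.139, 0.0, -1.589]
ft_force: [0.5, 0.0, -0.4]
finger_gap: 0.322
grasp_force: 0.0
```

Call:
play_rows(plan=[[[0,0,-0.2,0,0,0],[0,0,-0.5,0,0,0],[0,0,-0.8,0,0,0],[0,0,-1,0,0,0],[0,0,-1,0,0,0],[0,0,-1,0,0,0]]])

```text
clock: 36.03
position: [0.5572, -0.0021, 0.2006]
ee_rot: [-3.138, 0.001, -1.589]
ft_force: [-0.2, 0.1, -0.2]
finger_gap: 0.32
grasp_force: 0.0
```

Call:
play_rows(plan=[[[-0.3,0.2,-0.2,0,0,-0.1],[-0.6,0.4,-0.4,0,0,-0.3],[-0.8,0.6,-0.4,0,0,-0.5],[-0.8,0.6,-0.4,0,0,-0.7],[-0.8,0.6,-0.4,0,0,-0.9],[-0.8,0.6,-0.4,0,0,-1],[-0.8,0.6,-0.4,0,0,-1],[-0.8,0.6,-0.4,0,0,-1]]], gripper=0)

```text
clock: 36.7
position: [0.4972, 0.0787, 0.2376]
ee_rot: [3.139, 0.001, -0.802]
ft_force: [-0.0, -0.2, -0.1]
finger_gap: 0.502
grasp_force: 0.0
```

```bash
python3 - <<'E'
from h import *
s=r.sense(); print(s["position"],s["ee_rot"])
t=r.grab_frame("top"); print(labels(t,.086,8))
p=r.grab_frame("wrist"); cv2.imwrite("pics/w7.png",np.hstack([cv2.resize(p["image"],(400,300)),cv2.resize(t["image"][150:300,230:430],(400,300))])[:,:,::-1])
for d in r.silhouettes("cover",p)[:2]: print(d["conf"],d["extent"],ray(p,cv2.boxPoints(cv2.minAreaRect(np.argwhere(d["region"])[:,::-1].astype(np.float32))),.018).round(4).tolist())
go([.497,.132,.1],0)
E
```

```text
[0.49722058 0.07871626 0.23757408] [ 3.13934028e+00  1.07076175e-03 -8.02489099e-01]
[([0.7004, -0.2887], 0.718, 0.0386), ([0.5564, -0.002], 0.003, 0.0399), ([0.5548, -0.1019], 0.0, 0.0399), ([0.4226, -0.2337], -0.04, 0.0399), ([0.422, -0.2778], -0.027, 0.0403)]
0.94 [171.4, 129.6, 323.1, 273.0] [[0.579, 0.1755, 0.018], [0.5763, 0.0814, 0.018], [0.4137, 0.0815, 0.018], [0.4061, 0.1858, 0.018]]
0.71 [502.1, 1.3, 560.0, 52.8] [[0.4591, -0.1988, 0.018], [0.4534, -0.2234, 0.018], [0.3758, -0.2223, 0.018], [0.3807, -0.1963, 0.018]]
go [-0.389 -0.367  1.38 ] [ 1.000e-03  1.000e-03 -1.026e+00]
```

View pics/w7.png

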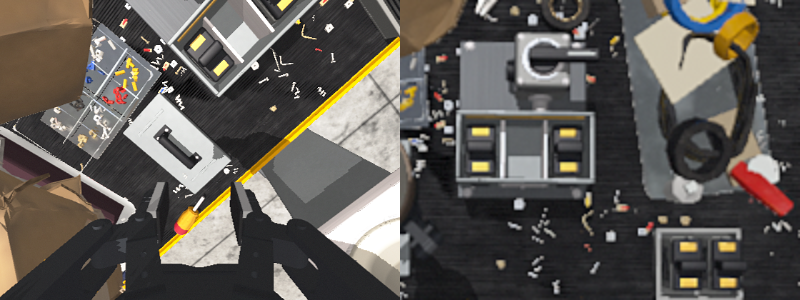

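Call:
play_rows(plan=[[[-0.2,-0.2,0.3,0,0,-0.2],[-0.39,-0.37,0.6,0,0,-0.4],[-0.39,-0.37,0.8,0,0,-0.6],[-0.39,-0.37,0.8,0,0,-0.8],[-0.39,-0.37,0.8,0,0,-1],[-0.39,-0.37,0.8,0,0,-1],[-0.39,-0.37,0.8,0,0,-1]]])

```text
clock: 37.43
position: [0.4974, 0.1325, 0.1582]
ee_rot: [3.141, 0.001, -0.015]
ft_force: [0.4, 0.9, 0.3]
finger_gap: 0.5
grasp_force: 0.0
```

```bash
cat > fit.py <<'E'
from h import *
from scipy.optimize import minimize
def fit(p,P,z,sizes,w=1.2):
    g=cv2.GaussianBlur(cv2.cvtColor(p["image"],cv2.COLOR_RGB2GRAY).astype(np.float32),(0,0),w)
    G=np.hypot(cv2.Sobel(g,cv2.CV_32F,1,0),cv2.Sobel(g,cv2.CV_32F,0,1))
    def cost(v):
        s=0
        for a,b in sizes:
            C=np.array([[a,b],[a,-b],[-a,-b],[-a,b]])/2; t=np.linspace(0,1,60)[:,None]
            L=np.vstack([C[i]*(1-t)+C[(i+1)%4]*t for i in range(4)]); X=U((P[0]+v[0]/1e3,P[1]+v[1]/1e3,P[2]+v[2]/1e2),np.c_[L,np.full(len(L),z)])
            q=proj(p,X).astype(np.float32); s-=cv2.remap(G,q[:,:1],q[:,1:],cv2.INTER_LINEAR).mean()
        return s
    o=min((minimize(cost,[a,b,0],method="Nelder-Mead") for a in(-4,0,4) for b in(-4,0,4)),key=lambda o:o.fun)
    return o.x.round(2),round(o.fun,1),round(cost([0,0,0]),1)
E
python3 - <<'E'
from fit import *
P=(.5542,-.052,-.022)
s=r.sense(); print(s["position"],s["ee_rot"])
go([.497,.132,.026],0)
t=r.grab_frame("top"); w=r.grab_frame("wrist")
print(fit(t,P,.124,[(.078,.151)]),fit(t,P,.124,[(.078,.151),(.070,.143)],.8))
E
```

```text
[0.49740203 0.13248488 0.15822321] [ 3.14093484e+00  9.66891941e-04 -1.52592356e-02]
go [-0.003  0.004  1.322] [ 0.001  0.001 -0.019]
(array([ 0.29, -0.45,  0.01]), np.float64(-195.2), np.float32(-191.7)) (array([ 1.32, -0.57,  0.01]), np.float64(-530.2), np.float32(-506.6))
```

Call:
play_rows(plan=[[[0,0,0.25,0,0,-0.02],[0,0,0.5,0,0,-0.02],[0,0,0.75,0,0,-0.02],[0,0,0.9,0,0,-0.02],[0,0,0.9,0,0,-0.02]]])

```text
clock: 37.95
position: [0.4952, 0.1311, 0.0655]
ee_rot: [3.138, 0.007, -0.006]
ft_force: [-0.0, 0.5, 0.1]
finger_gap: 0.503
grasp_force: 0.0
```

Call:
play_rows(plan=[[[0,0,0.2,0,0,0],[0,0,0.35,0,0,0],[0,0,0.42,0,0,0],[0,0,0.42,0,0,0],[0,0,0.42,0,0,0]]])

```text
clock: 38.37
position: [0.4981, 0.1328, 0.0275]
ee_rot: [-3.141, -0.001, -0.003]
ft_force: [1.1, 0.7, -0.5]
finger_gap: 0.499
grasp_force: 0.0
```

Call:
play_rows(plan=[[[0,0,0,0,0,0],[0,0,0,0,0,0],[0,0,0,0,0,0],[0,0,0,0,0,0],[0,0,0,0,0,0],[0,0,0,0,0,0]]], gripper=-1)

```text
clock: 38.87
position: [0.4983, 0.1329, 0.0281]
ee_rot: [-3.141, -0.002, -0.002]
ft_force: [-1.3, -1.2, 6.4]
finger_gap: 0.148
grasp_force: 61.0
```

Call:
play_rows(plan=[[[0,0,-0.15,0,0,0],[0,0,-0.4,0,0,0],[0,0,-0.7,0,0,0],[0,0,-1,0,0,0],[0,0,-1,0,0,0]]])

```text
clock: 39.28
position: [0.5008, 0.1342, 0.1325]
ee_rot: [-3.136, -0.011, -0.002]
ft_force: [0.6, 1.1, -3.6]
finger_gap: 0.148
grasp_force: 59.8
```

Call:
play_rows(plan=[[[0,0,-0.3,0,0,0],[0,0,-0.6,0,0,0.1],[0,0,-0.9,0,0,0.3],[0,0,-0.9,0,0,0.5],[0,0,-0.9,0,0,0.7],[0,0,-0.9,0,0,0.9],[0,0,-0.9,0,0,1],[0,0,-0.9,0,0,1],[0,0,-0.9,0,0,1]]])

```text
clock: 40.03
position: [0.4965, 0.1323, 0.2155]
ee_rot: [3.139, 0.002, -0.79]
ft_force: [-1.2, -0.3, -3.5]
finger_gap: 0.151
grasp_force: 59.7
```

```bash
python3 - <<'E'
from h import *
s=r.sense(); print(s["position"],s["ee_rot"])
go([.555,-.0525,.22],-1.593)
E
```

```text
[0.49652625 0.13227955 0.21547854] [ 3.13946380e+00  1.50307222e-03 -7.90095164e-01]
go [ 1.724  0.885 -0.046] [3.000e-03 1.000e-03 1.022e+00]
```

Call:
play_rows(plan=[[[0.3,0.2,0,0,0,0.2],[0.6,0.3,0,0,0,0.4],[0.9,0.45,0,0,0,0.6],[0.9,0.45,0,0,0,0.8],[0.9,0.45,0,0,0,1],[0.9,0.45,0,0,0,1],[0.9,0.45,0,0,0,1]]])

```text
clock: 40.62
position: [0.5284, 0.0366, 0.2156]
ee_rot: [3.139, 0.0, -1.577]
ft_force: [0.2, -0.2, -2.6]
finger_gap: 0.146
grasp_force: 59.8
```

```bash
python3 - <<'E'
from h import *
s=r.sense(); print(s["position"],s["ee_rot"])
go([.555,-.0538,.175],-1.593)
E
```

```text
[0.52838418 0.03657536 0.21561939] [ 3.13935428e+00  2.97106096e-05 -1.57712729e+00]
go [ 0.902 -0.273  0.406] [0.003 0.    0.02 ]
```

Call:
play_rows(plan=[[[0.3,-0.1,0,0,0,0.02],[0.6,-0.2,0,0,0,0.02],[0.9,-0.27,0,0,0,0.02],[0.9,-0.27,0.2,0,0,0.02],[0.9,-0.27,0.4,0,0,0.02],[0.9,-0.27,0.5,0,0,0.02],[0.9,-0.27,0.5,0,0,0.02],[0.9,-0.27,0.5,0,0,0.02]]])

```text
clock: 41.28
position: [0.5556, -0.0529, 0.1663]
ee_rot: [3.14, -0.001, -1.588]
ft_force: [-0.3, -0.2, -2.7]
finger_gap: 0.148
grasp_force: 59.7
```

```bash
python3 - <<'E'
from h import *
s=r.sense(); print(s["position"],s["ee_rot"])
go([.555,-.0538,.138],-1.593)
p=r.grab_frame("wrist"); print(p["shot"])
im=p["image"].copy()
cz=s["position"][2]-.028+.018
C=U((.555,-.0525,-.022),[[a*.0455,b*.082,cz] for a,b in [(1,1),(1,-1),(-1,-1),(-1,1)]])
cv2.polylines(im,[proj(p,C).round().astype(int)],True,(255,0,0),1)
B=U((.555,-.0525,-.022),[[.1+a*.031,-.02+b*.031,.112] for a,b in [(1,1),(1,-1),(-1,-1),(-1,1)]])
cv2.polylines(im,[proj(p,B).round().astype(int)],True,(0,255,0),1)
cv2.imwrite("pics/w8.png",im[:,:,::-1])
E
```

```text
[ 0.55561707 -0.05294834  0.16630374] [ 3.14005066e+00 -6.54922291e-04 -1.58770337e+00]
go [0.008 0.006 0.283] [ 0.002 -0.001  0.007]
24
```

View pics/w8.png

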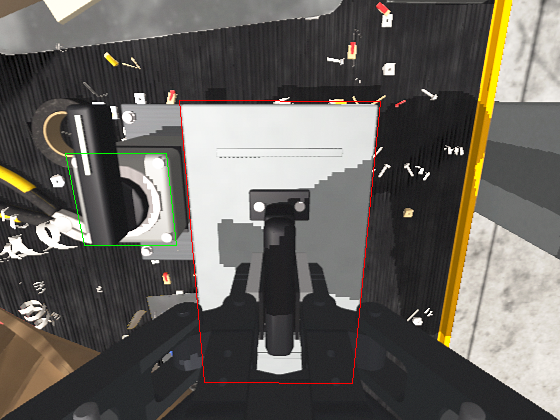

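Call:
play_rows(plan=[[[0.01,0,0.05,0,0,0],[0.01,0,0.1,0,0,0],[0.01,0,0.14,0,0,0],[0.01,0,0.18,0,0,0],[0.01,0,0.22,0,0,0],[0.01,0,0.25,0,0,0],[0.01,0,0.27,0,0,0],[0.01,0,0.28,0,0,0]]])

```text
clock: 42.0
position: [0.5557, -0.0541, 0.1384]
ee_rot: [3.141, -0.0, -1.589]
ft_force: [0.6, -0.0, -3.2]
finger_gap: 0.143
grasp_force: 59.8
```

Call:
play_rows(plan=[[[0,0,0.01,0,0,0],[0,0,0.02,0,0,0],[0,0,0.02,0,0,0]]])

```text
clock: 42.25
position: [0.5557, -0.0541, 0.1381]
ee_rot: [-3.141, -0.0, -1.589]
ft_force: [-4.1, 1.3, 4.7]
finger_gap: 0.152
grasp_force: 60.8
```

Call:
play_rows(plan=[[[0,0,0,0,0,0],[0,0,0,0,0,0],[0,0,0,0,0,0],[0,0,0,0,0,0],[0,0,0,0,0,0]]], gripper=0)

```text
clock: 42.67
position: [0.5561, -0.0541, 0.1368]
ee_rot: [-3.141, -0.0, -1.589]
ft_force: [-0.7, 0.9, 0.4]
finger_gap: 0.501
grasp_force: 0.0
```

Call:
play_rows(plan=[[[0,0,-0.2,0,0,0],[0,0,-0.5,0,0,0],[0,0,-0.8,0,0,0],[0,0,-0.8,0,0,0],[0,0,-0.8,0,0,0],[0,0,-0.8,0,0,0]]])

```text
clock: 43.17
position: [0.5553, -0.054, 0.2163]
ee_rot: [3.141, 0.0, -1.59]
ft_force: [-0.7, -0.3, 0.4]
finger_gap: 0.502
grasp_force: 0.0
```

```bash
python3 - <<'E'
from fit import *
P=(.555,-.0525,-.022)
s=r.sense(); print(s["position"],s["ee_rot"])
w=r.grab_frame("wrist"); t=r.grab_frame("top"); q=r.grab_frame("scene")
for z in (.128,.133,.140): print(z,fit(w,P,z,[(.091,.164)],1.5))
a=cv2.resize(w["image"],(400,300)); b=cv2.resize(q["image"][160:280,200:360],(400,300),interpolation=cv2.INTER_CUBIC)
cv2.imwrite("pics/w9.png",np.hstack([a,b])[:,:,::-1])
go(U((.5542,-.052,-.022),[.066,-.068,.21]),-1.593)
E
```

```text
[ 0.55534754 -0.05397938  0.21627261] [ 3.14078672e+00  4.28570518e-04 -1.58959160e+00]
0.128 (array([0.  , 0.12, 0.  ]), np.float64(-204.9), np.float32(-204.4))
0.133 (array([1.77, 0.  , 0.  ]), np.float64(-136.4), np.float32(-125.1))
0.14 (array([2.98, 0.35, 0.  ]), np.float64(-143.9), np.float32(-103.0))
go [ 0.661 -0.649  0.052] [ 0.004 -0.     0.005]
```

View pics/w9.png

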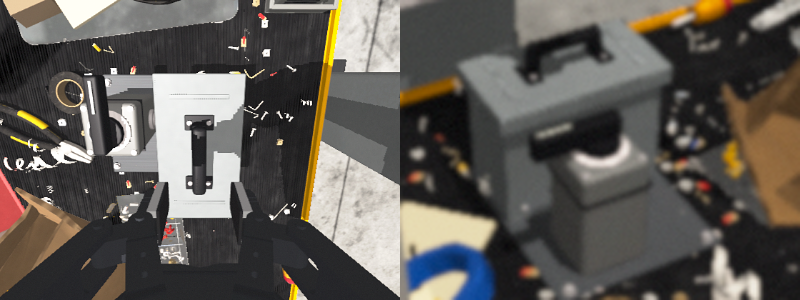

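Call:
play_rows(plan=[[[0.3,-0.3,0,0,0,0],[0.66,-0.65,0,0,0,0],[0.66,-0.65,0,0,0,0],[0.66,-0.65,0,0,0,0],[0.66,-0.65,0,0,0,0],[0.66,-0.65,0,0,0,0],[0.66,-0.65,0,0,0,0]]], gripper=-1)

```text
clock: 43.9
position: [0.6189, -0.1205, 0.2168]
ee_rot: [3.141, 0.0, -1.588]
ft_force: [-0.0, -0.1, -0.0]
finger_gap: 0.001
grasp_force: 0.0
```

Call:
play_rows(plan=[[[0,0,0.2,0,0,0],[0,0,0.5,0,0,0],[0,0,0.75,0,0,0],[0,0,0.82,0,0,0],[0,0,0.82,0,0,0],[0,0,0.82,0,0,0]]])

```text
clock: 44.4
position: [0.6202, -0.1209, 0.136]
ee_rot: [-3.14, -0.001, -1.588]
ft_force: [0.2, 0.0, 0.3]
finger_gap: 0.003
grasp_force: 0.0
```

```bash
python3 - <<'E'
from h import *
s=r.sense(); print(s["position"],s["ee_rot"],s["finger_gap"],s["ft_force"])
go(U((.5542,-.052,-.022),[.066,-.068,.134]),-1.593)
E
```

```text
[ 0.6201749  -0.12094778  0.13604293] [-3.14010741e+00 -6.99316465e-04 -1.58798890e+00] 0.0027528559329059775 [0.15942846 0.01468347 0.25061668]
go [0.005 0.015 0.02 ] [-0.002 -0.001  0.006]
```

Call:
play_rows(plan=[[[0,-0.1,0.02,0,0,0],[0.01,-0.2,0.02,0,0,0],[0.02,-0.3,0.02,0,0,0],[0.01,-0.4,0.02,0,0,0],[-0.01,-0.5,0.02,0,0,0],[-0.04,-0.58,0.02,0,0,0],[-0.11,-0.68,0.02,0,0,0],[-0.18,-0.74,0.02,0,0,0],[-0.18,-0.74,0.02,0,0,0],[-0.18,-0.74,0.02,0,0,0]]])

```text
clock: 45.23
position: [0.6945, -0.104, 0.1332]
ee_rot: [-3.141, 0.0, -1.588]
ft_force: [0.1, -0.5, 0.4]
finger_gap: -0.004
grasp_force: 0.0
```

Call:
play_rows(plan=[[[0.05,0,-0.3,0,0,0],[0.05,0,-0.6,0,0,0],[0.05,0,-1,0,0,0],[0.05,0,-1,0,0,0],[0.05,0,-1,0,0,0]]])

```text
clock: 45.65
position: [0.6949, -0.11, 0.2373]
ee_rot: [-3.134, 0.0, -1.589]
ft_force: [-0.3, 0.1, -0.5]
finger_gap: 0.004
grasp_force: 0.0
```

Call:
play_rows(plan=[[[0,0.3,-0.3,0,0,0],[0,0.6,-0.3,0,0,0],[0,0.9,-0.3,0,0,0],[0,0.9,-0.3,0,0,0],[0,0.9,-0.3,0,0,0]]])

```text
clock: 46.07
position: [0.602, -0.1082, 0.2629]
ee_rot: [3.141, 0.0, -1.589]
ft_force: [0.7, 0.4, 0.4]
finger_gap: -0.002
grasp_force: 0.0
```

```bash
python3 - <<'E'
from fit import *
s=r.sense(); print(s["position"],s["ft_force"])
w=r.grab_frame("wrist"); t=r.grab_frame("top"); q=r.grab_frame("scene")
print(fit(w,(.555,-.0525,-.022),.128,[(.091,.164)],1.5), labels(t,.079,8))
a=cv2.resize(w["image"],(400,300)); b=cv2.resize(q["image"][160:280,200:360],(400,300),interpolation=cv2.INTER_CUBIC); c=cv2.resize(t["image"][130:310,200:440],(400,300))
cv2.imwrite("pics/w10.png",np.vstack([np.hstack([a,b]),np.hstack([c,c*0])])[:,:,::-1])
E
```

```text
[ 0.60198837 -0.10815513  0.26292124] [0.68185537 0.39002854 0.38736544]
(array([ 0.73, -0.35,  0.01]), np.float64(-82.2), np.float32(-78.5)) [([0.4222, -0.2354], -0.045, 0.0403), ([0.4218, -0.2796], -0.027, 0.0402)]
```

View pics/w10.png

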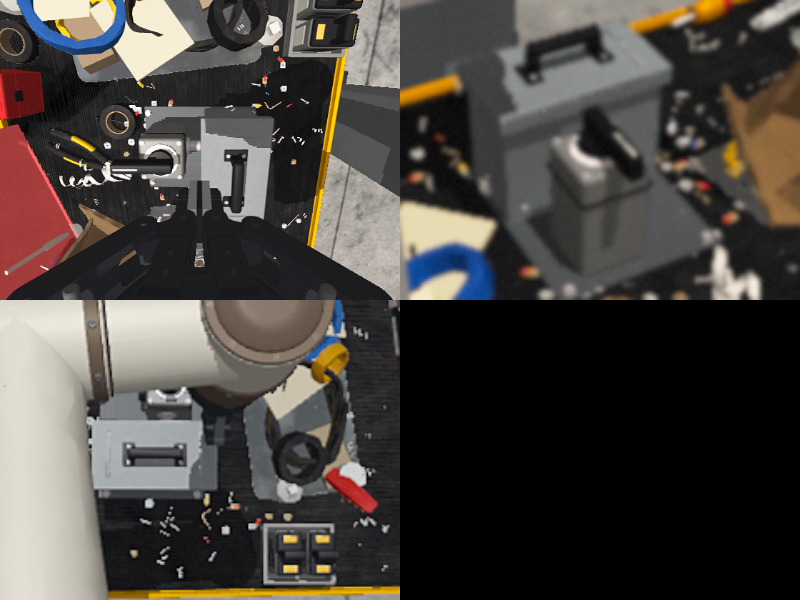

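The isolator points straight back, the cover is seated, the spent packs stand in the tray and the arm is clear, so I am handing in.

```bash
python3 -c "
from rig import r; print(r.close_job())"
```

```text
the job is handed in; nothing more can be done
None
```

The job is handed in (verdict not shown): by the camera checks the two fresh packs are in the outer bays, the two spent packs stand in the tray, the cover is seated, the isolator is on, and I moved none of the loose tools.

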